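Gauge the depth of a blind bore in a clamped brush-stand block

TASK

Swing the toggle clamp over onto the wooden block, then take the depth gauge off its fork and lower it gently into the block's wide hole until the rod bottoms out, so that its sliding stop is pushed up against the block's face and takes the depth; hold it there for a second. Then hang the gauge back in the fork with the stop left as it was set, and swing the clamp fully open again, without shifting the block or the bottles and mug around it.

Things in the scene. Friction and masses are not known exactly. Their poses are not given: they have to be found in the camera images.
- board: Fixed plywood board, 110 x 250 mm, 12 mm thick. Origin on the table under the middle of the block's nest; z up. Its y axis runs from the clamp (-y) to the nest; base spans y -165 to +85 mm. Rails 26 mm high hold the block. The clamp's hinge line is parallel to its x, at y = -100 mm, 92 mm over the table, between steel cheeks 30 mm wide over all, 108 mm high.
- clamp (a joint): Toggle clamp angle, rad. 1.0 = fully open: arm raised, handle leaning 57 degrees towards the board's -y. 0 = closed: arm level, pad pressing on the block's -y end, handle upright. A spring drives it from the middle (0.5) to either end: pushed past 0.5 it goes over by itself in about half a second and stays. Takes about 6 N at the knob. Closing moves the knob along the board's +y.
- clamp_knob (a point): Centre of the 22 mm wooden ball on the clamp's handle (rod 10 mm thick), 85 mm from the hinge line. Closed: 177 mm over the table, above the hinge line. Open: 72 mm from the hinge line towards the board's -y, 138 mm over the table. The arm, 16 mm wide and 66 mm long, is at right angles to the handle.
- block: Loose beech brush-stand block, 50 x 110 x 60 mm (x, y, z), in the board's nest with its axes nearly along the board's; a few mm of play. Origin: centre of its underside, 12 mm over the table; top face at 72 mm. The top has one wide blind hole towards +y and two narrow 8 mm holes at mid-length (not to be gauged).
- bore_mouth (a point): Centre of the mouth of the wide hole, at the block's top face, 28 mm from the block's middle along its +y. The hole is vertical, 16 mm in diameter, blind; its depth is what the gauge is to take (between 40 and 56 mm).
- bore_floor (a point): Centre of the flat floor of the wide hole.
- stand: Fixed wooden fork stand, base 85 x 80 mm. Its -x is the fork's open side. Two level tines, 12 mm wide, 16 mm apart (slot along x), run from 23 mm before to 37 mm behind the origin; tops 115 mm over the table, with lips 3 mm high on the front 4 mm. A post stands 35 to 53 mm behind the origin; nothing is higher than the lips. Origin: on the table, under the seat.
- fork_seat (a point): The point in the fork's slot, level with the tines' tops, where the centre of the gauge's flange underside belongs.
- gauge: Loose depth gauge, 0.12 kg, hanging upright in the fork. Origin: centre of the underside of its steel flange (32 mm diameter, 5 mm thick), which rests on the tines; z up. Round wooden grip, 22 mm diameter, 5 to 45 mm over the origin; rod 10 mm diameter, 100 mm long below. The stop cannot pass up the slot: raise the gauge 5 to 10 mm over the lips, then draw it out to the open side, 45 mm or more.
- rod_tip (a point): Lower end of the gauge's rod, 100 mm under the flange.
- stop (a joint): Position of the sliding brass stop (collar 32 mm diameter, 12 mm high) on the rod, m: its underside is 10 mm + this value from the rod's tip; 0 to 0.07. Friction of about 3 N holds it where it is left. It starts near the tip, set too short; it is wider than the hole, so the block's face pushes it up as the rod goes in.
- stop_face (a point): Centre of the underside of the stop.
- glue_bottle: White glue bottle, 90 mm diameter, 234 mm high, stands beyond and between stand and board: leave it. Origin: centre of its foot.
- paint_red: Red paint bottle, 43 mm diameter, 114 mm high, stands between board and stand: leave it. Origin: centre of its foot.
- paint_white: White paint bottle, 43 mm diameter, 109 mm high, stands between board and stand: leave it. Origin: centre of its foot.
- paint_mug: Mug, 82 mm diameter, 88 mm high, stands left of the stand: leave it. Origin: centre of its foot.

How it is judged:
By the outcome, as a careful person would: the job done as asked, in the order asked, and still so for the second after the job is handed in, with the robot touching nothing.
It also fails if it takes over 72 s, if anything falls off the work surface, if the arm or the gripper's body presses on something with over 40 N, if the wrist force passes 120 N, or if a joint passes its speed limit or range.

ROBOT

A 6-joint arm with a two-finger parallel gripper is mounted at the origin on a cart in front of the work surface, level with it; the furniture and walls round the work are solid. World frame = base frame: x ahead of the robot, y to its left, z up, the work surface at z = 0. Lengths are in mm, angles in rad, forces in N, time in s.
With the tool pointing down it reaches from about 350 to 875 mm from the base axis. Payload 4.2 kg.
Tool frame: the origin (TCP) lies on the centre line of the jaws, within the pads' length; the fingertips stand 11 mm ahead of it and the grasp point (between the pads) lies 8 mm behind it; x points along the fingers, y is the direction in which the jaws open and shut, and the axes are right-handed (so a half turn about x gives the same grasp; the last joint's range is limited). The gripper opens to 85 mm and grips with 20 to 120 N. Pads are 22 mm wide; open, the fingers measure 114 mm over their backs; the gripper's body (76 mm by 85 mm) begins 54 mm behind the grasp point. The pads swing forward as they close: fully open they stand 13 mm farther back than shut.
Start: joints at [-1.016, 0.385, 0.008, 0, -1.194, -0.259], TCP at [182.207, -597.829, 242.312] pointing down, gripper open.
Joint ranges: [-3.14, 3.14], [-1.21, 2.06], [-1.07, 1.41], [-3.16, 2.05], [-2.99, -0.16], [-3.1, 3.1]. Speed limits (rad/s): [2.79, 2.79, 3.14, 3.14, 3.14, 3.14].

INTERFACE

Orientations are given as a unit quaternion [x, y, z, w].
In Python, from station import arm, viewer gives the robot as it stands. The module is installed in compiled form; this text tells all that it offers.
- The arm moves only by the tool move_arm, never from a script. Its argument "rows" is a list of rows, each an object with "dp": the shift along the tool's x, y, z in mm, a list of three; "spin": the turn about the tool's x in degrees; "fingers": the finger opening in mm, from 0 to 85.4. In form: [{"dp": [x, y, z], "spin": spin, "fingers": fingers}, ...]. A call has 1 to 12 rows; each row is the pose to reach, as a shift and turn from the pose commanded when the call began, along the tool's axes at that moment; what a row does not reach only later rows make up. A row lasts 1/10 s, in which the tool goes at most 50 mm and 8.59 degrees, less where a joint would pass 70% of its speed; a pose out of reach is approached as far as the arm can. A call with a gripper value outside its range is refused whole. The fingers move at their own pace and stop on an object; the grip force is fixed at half the most. Time passes only in rows, so rows that repeat a pose let the fingers close. It gives the time, the measured TCP pose, the force and the opening at its end, in the units of the state.
- arm.read_state(): the state, without advancing time (a new reading comes with each control period).
- viewer.read_camera(name): name is "scene" or "top" or "wrist"; returns the picture (420x560x3 uint8, blue, green, red); there is no depth.
- viewer.camera_params(name): a dict with "K" (3x3 intrinsics, pixels), "xyz" and "orientation" of the camera in the world. Camera axes: x right, y down, z forward; pixel columns grow to the right and rows downward; lengths in mm; the calibration is good to about 2 mm. A picture is of the moment at which its call begins: read the wrist's pose just before it. camera_params takes no time and is no camera call; for the wrist camera it gives the pose at the moment of the call.
- arm.hand_in(): hands the job in, once; it reports no verdict.
The state is a dict: "clock": time; "joints": joint angles; "qvel": joint speeds; "tau": joint torques, N m; "tool_pos": TCP position; "orientation": TCP orientation; "force": force on the tool from outside, world axes, zero at the start; "torque": the same for the moment, N m; "opening": opening from 0.0 (shut) to 1.0 (fully open).
Only numpy, scipy, OpenCV 4.12 (cv2) and the standard library are available. Lean on these libraries where they do the work, as an engineer would, in place of code of your own. Each camera call takes 0.05 s, during which the arm holds its last target.

## Working session

There is one attempt and no reset: what is moved stays moved. The work goes in short steps, Python scripts to look and compute and a tool call to move; the robot and the scene stay as the last step left them, time stands still between calls to the robot, and variables do not carry over. Pictures are saved under pics/ and viewed, and the job is handed in when it is done.

Besides the shell and the picture viewer there is one more tool, called after "Request:" by a JSON object that holds its "op" and its "data". move_arm: Moves the arm, as the interface text tells. Its arguments: {"type":"object","properties":{"rows":{"type":"array"}},"required":["rows"]}

```bash
mkdir -p pics
python3 - <<'E'
from station import arm, viewer
import cv2
s=arm.read_state()
for k in s: print(k,s[k])
for n in ["scene","top","wrist"]:
    p=viewer.camera_params(n); print(n,p)
    cv2.imwrite(f"pics/{n}0.png",viewer.read_camera(n))
E
```

```text
clock 0.0
joints [-1.01642722e+00  3.85572619e-01  6.60815204e-03 -5.18571669e-04
 -1.19400010e+00 -2.58601113e-01]
qvel [ 0.00017007  0.00056803  0.00079425 -0.00011371 -0.0002127  -0.00024513]
tau [ 7.41042750e-04 -3.92294312e+01  1.88399112e+01  4.18602079e+00
 -4.61199641e-03  8.44045644e-06]
tool_pos [ 182.02826356 -597.30991538  241.20204415]
orientation [-0.10335057  0.69954487  0.10489357  0.69925172]
force [ 0.21638665 -0.39569732 -0.10266955]
torque [-0.01850401 -0.0603173   0.01984089]
opening 0.9991619373173165
scene {'K': array([[394.24127054,   0.        , 277.39812464],
       [  0.        , 394.24127054, 207.05007111],
       [  0.        ,   0.        ,   1.        ]]), 'xyz': array([ 86.74794723, 781.93928265, 564.53483856]), 'orientation': array([-0.27030522,  0.81795248, -0.4803322 ,  0.16483268])}
top {'K': array([[478.81961129,   0.        , 275.15640797],
       [  0.        , 478.81961129, 208.91066404],
       [  0.        ,   0.        ,   1.        ]]), 'xyz': array([ 293.77456804,  100.52112924, 1490.48395333]), 'orientation': array([ 0.70437879, -0.7039214 ,  0.06391654, -0.06526755])}
wrist {'K': array([[330.05018211,   0.        , 275.16225848],
       [  0.        , 330.05018211, 204.91253638],
       [  0.        ,   0.        ,   1.        ]]), 'xyz': array([ 117.10944907, -617.28644854,  374.14994667]), 'orientation': array([0.59033822, 0.79555304, 0.11052159, 0.07988195])}
```

View pics/scene0.png

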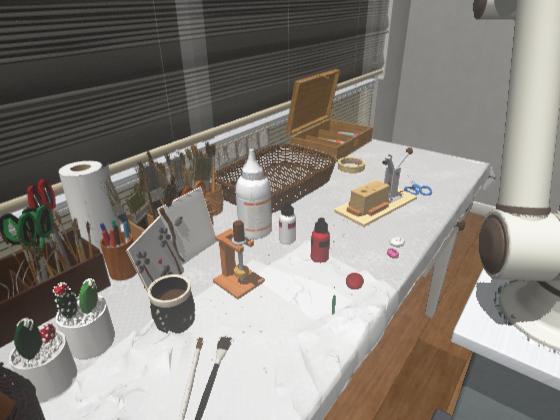

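View pics/top0.png

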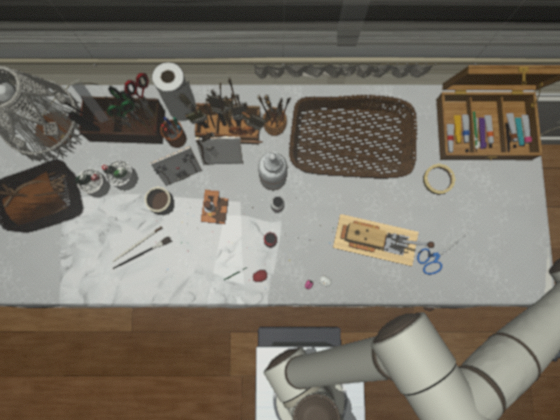

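View pics/wrist0.png

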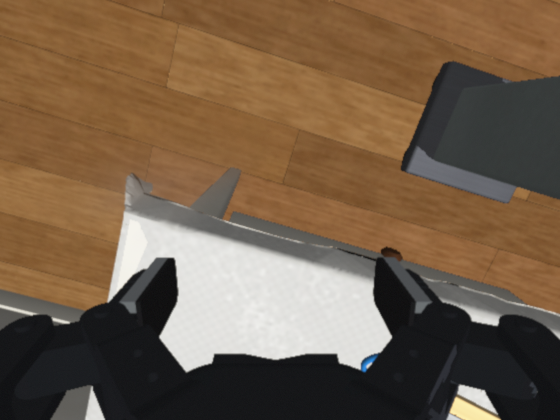

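Run:
```python
import cv2,numpy as np
t=cv2.imread("pics/top0.png");s=cv2.imread("pics/scene0.png")
a=cv2.resize(t[205:275,325:450],None,fx=6,fy=6,interpolation=cv2.INTER_CUBIC)
b=cv2.resize(t[180:235,190:290],None,fx=7.5,fy=7.5,interpolation=cv2.INTER_CUBIC)
c=cv2.resize(s[140:230,320:430],None,fx=6,fy=6,interpolation=cv2.INTER_CUBIC)
d=cv2.resize(s[190:310,200:340],None,fx=5,fy=5,interpolation=cv2.INTER_CUBIC)
for n,i in zip("abcd",(a,b,c,d)): cv2.imwrite(f"pics/crop_{n}.png",i)
```

```text
(no output)
```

View pics/crop_a.png

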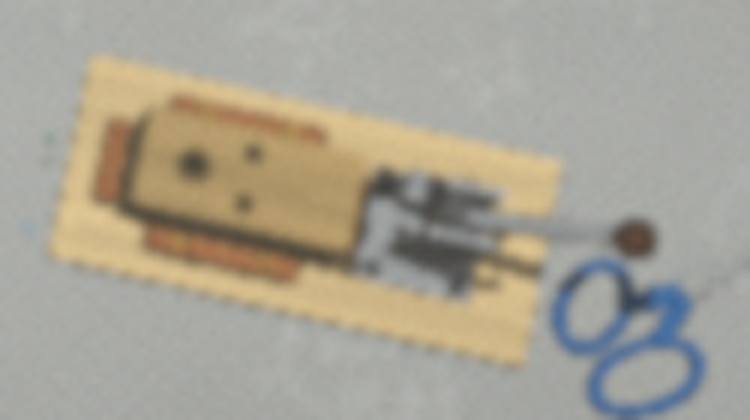

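View pics/crop_b.png

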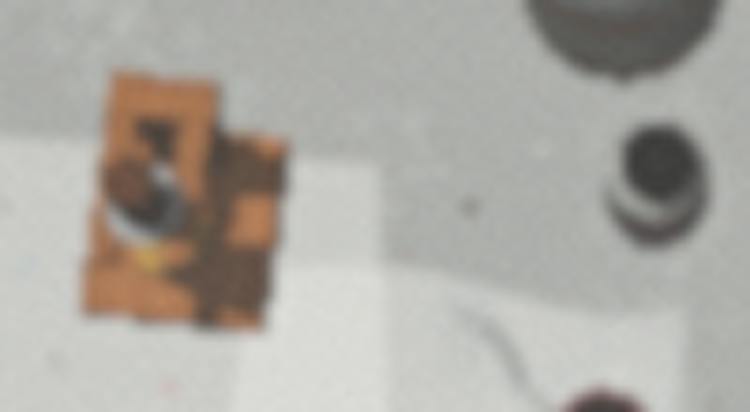

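View pics/crop_c.png

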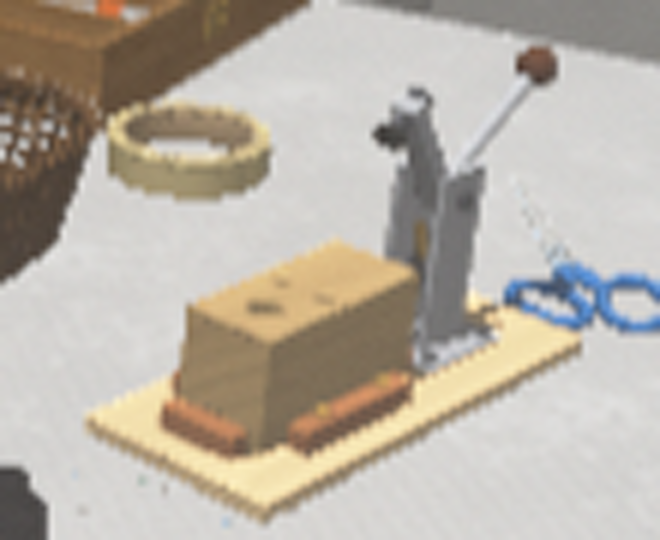

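View pics/crop_d.png

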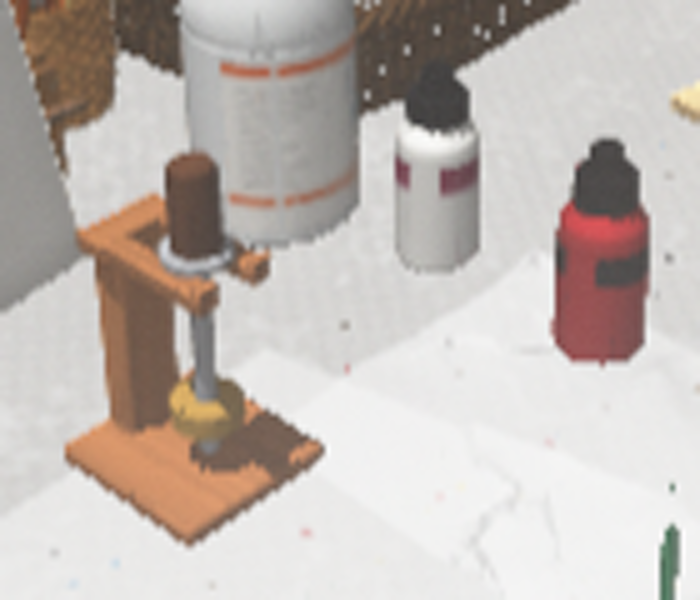

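```bash
cat > h.py <<'E'
import numpy as np,cv2,sys
from scipy.spatial.transform import Rotation as R
from station import arm, viewer
def ray(name,uv,P=None):
    P=P or viewer.camera_params(name)
    d=np.linalg.solve(P['K'],[uv[0],uv[1],1]); return P['xyz'],R.from_quat(P['orientation']).apply(d)
def plane(name,uv,z,P=None):
    o,d=ray(name,uv,P); return o+d*(z-o[2])/d[2]
def tri(*obs):
    A=np.zeros((3,3));b=np.zeros(3)
    for n,uv,*P in obs:
        o,d=ray(n,uv,*P); d=d/np.linalg.norm(d); M=np.eye(3)-np.outer(d,d);A+=M;b+=M@o
    x=np.linalg.solve(A,b)
    return x,[np.linalg.norm(np.cross(x-ray(n,uv,*P)[0],ray(n,uv,*P)[1]))/np.linalg.norm(ray(n,uv,*P)[1]) for n,uv,*P in obs]
def proj(name,X,P=None):
    P=P or viewer.camera_params(name)
    c=R.from_quat(P['orientation']).inv().apply(np.asarray(X)-P['xyz']); v=P['K']@c; return v[:2]/v[2]
def st():
    s=arm.read_state(); Rm=R.from_quat(s['orientation']).as_matrix()
    print('t',round(s['clock'],2),'tcp',s['tool_pos'].round(1) if hasattr(s['tool_pos'],'round') else s['tool_pos'],'F',np.round(s['force'],1),'op',round(s['opening']*85.4,1),'yaw_y',round(np.degrees(np.arctan2(Rm[1,1],Rm[0,1])),2),'q',np.round(s['joints'],2))
    return s,Rm
def to(X,yaw=None):
    s,Rm=st(); print('dp',(Rm.T@(np.asarray(X)-s['tool_pos'])).round(1))
    if yaw is not None:
        y=np.degrees(np.arctan2(Rm[1,1],Rm[0,1])); print('spin(+ is yaw -)',[round(-((yaw-y+90+k)%360-180)+0,2) for k in (90,270)])
E
python3 - <<'E'
from h import *
s,Rm=st(); print(Rm.round(3))
A=lambda u,v:(325+u/6,205+v/6)
B=lambda u,v:(190+u/7.5,180+v/7.5)
C=lambda u,v:(320+u/6,140+v/6)
D=lambda u,v:(200+u/5,190+v/5)
bc=np.array([plane('top',A(*p),12) for p in [(95,57),(562,158),(525,365),(50,262)]]);print(bc.round(1))
cs=np.array([plane('scene',C(*p),12) for p in [(88,425),(265,515),(580,345)]]);print('scene',cs.round(1))
print('hole',plane('top',A(194,163),72).round(1),plane('scene',C(265,305),72).round(1))
print('knob',plane('top',A(634,238),138).round(1),plane('scene',C(537,65),138).round(1),tri(('top',A(634,238)),('scene',C(537,65))))
print('grip',tri(('top',B(127,183)),('scene',D(192,163))))
print('grip160',plane('top',B(127,183),160),plane('scene',D(192,163),160))
print('stand tine ends scene',plane('scene',D(205,292),118),plane('scene',D(256,258),118))
print('base', [plane('top',B(*p),12).round(1) for p in [(82,312),(265,325),(285,138)]])
E
```

```text
t 0.15 tcp [ 182.1 -597.5  241.5] F [ 0.5 -0.5  0.5] op 85.4 yaw_y 106.94 q [-1.02  0.39  0.01 -0.   -1.19 -0.26]
[[-0.001 -0.291  0.957]
 [ 0.002  0.957  0.291]
 [-1.     0.002 -0.   ]]
[[ 549.6 -102.3   12. ]
 [ 496.6 -343.1   12. ]
 [ 389.7 -318.5   12. ]
 [ 442.4  -76.5   12. ]]
scene [[ 545.8  -90.5   12. ]
 [ 442.3  -65.7   12. ]
 [ 387.3 -305.6   12. ]]
hole [ 485.7 -142.    72. ] [ 485.9 -142.    72. ]
knob [ 441.2 -337.2  138. ] [ 441.7 -339.4  138. ] (array([ 441.01880142, -336.96544814,  138.93055268]), [np.float64(0.13441296425848), np.float64(0.13441296425849694)])
grip (array([552.90144945, 296.40811827, 160.27931792]), [np.float64(0.14567210002983044), np.float64(0.14567210002981357)])
grip160 [552.83378376 296.36212929 160.        ] [553.37880028 296.11322491 160.        ]
stand tine ends scene [531.96649569 315.99280979 118.        ] [531.16822929 285.87747122 118.        ]
base [array([526.9, 335.4,  12. ]), array([521.4, 259. ,  12. ]), array([601. , 252.2,  12. ])]
```

Run:
```python
from h import *
to([428.2,-396.6,136],77.7)
```

```text
t 0.15 tcp [ 182.1 -597.5  241.5] F [ 0.5 -0.5  0.5] op 85.4 yaw_y 106.94 q [-1.02  0.39  0.01 -0.   -1.19 -0.26]
dp [105.6 120.2 294. ]
spin(+ is yaw -) [np.float64(29.24), np.float64(-150.76)]
```

Request:
{"op": "move_arm", "data": {"rows": [{"dp":[15,17,42],"spin":5,"fingers":0},{"dp":[30,34,84],"spin":10,"fingers":0},{"dp":[45,51,126],"spin":15,"fingers":0},{"dp":[60,68,168],"spin":20,"fingers":0},{"dp":[75,86,210],"spin":25,"fingers":0},{"dp":[90,103,252],"spin":29.2,"fingers":0},{"dp":[105.6,120.2,294],"spin":29.2,"fingers":0},{"dp":[105.6,120.2,294],"spin":29.2,"fingers":0},{"dp":[105.6,120.2,294],"spin":29.2,"fingers":0}]}}

```text
clock: 1.05
tool_pos: [428.9, -396.2, 136.0]
orientation: [0.075, 0.704, -0.074, 0.703]
force: [-0.4, 0.1, -0.6]
opening: -0.004
```

Run:
```python
from h import *
s,Rm=st()
print('yb coords',(np.array([s['tool_pos'][0]-477.8,s['tool_pos'][1]+172.4]))@np.array([.2137,.977]))
cv2.imwrite('pics/w1.png',viewer.read_camera('wrist'))
cv2.imwrite('pics/s1.png',cv2.resize(viewer.read_camera('scene')[120:240,320:460],None,fx=5,fy=5))
```

```text
t 1.05 tcp [ 428.9 -396.2  136. ] F [-0.4  0.1 -0.6] op -0.3 yaw_y 77.88 q [-0.47  0.41 -0.24  0.   -0.92 -1.31]
yb coords -229.09500475050933
```

View pics/w1.png

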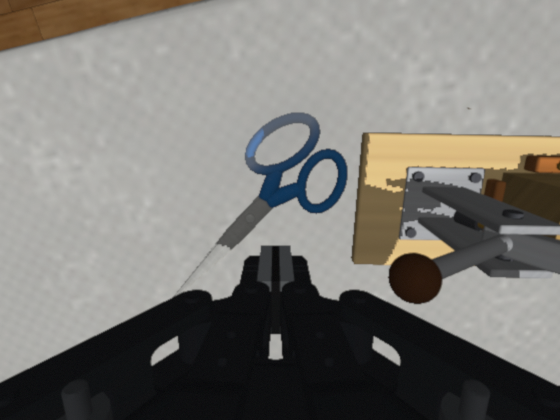

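View pics/s1.png

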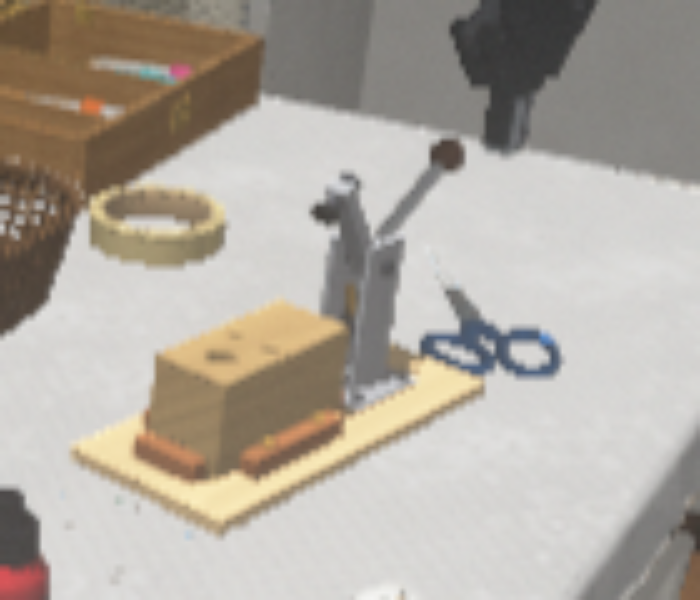

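Request:
{"op": "move_arm", "data": {"rows": [{"dp":[0,15,0],"spin":0,"fingers":0},{"dp":[0,25,0],"spin":0,"fingers":0},{"dp":[0,33,0],"spin":0,"fingers":0},{"dp":[0,41,0],"spin":0,"fingers":0},{"dp":[0,49,0],"spin":0,"fingers":0},{"dp":[0,57,0],"spin":0,"fingers":0},{"dp":[0,64,0],"spin":0,"fingers":0},{"dp":[0,70,0],"spin":0,"fingers":0}]}}

```text
clock: 1.95
tool_pos: [440.8, -346.6, 152.6]
orientation: [0.061, 0.702, -0.084, 0.704]
force: [-40.5, -60.5, 56.9]
opening: -0.006
```

Run:
```python
from h import *
s,Rm=st()
cv2.imwrite('pics/s2.png',cv2.resize(viewer.read_camera('scene')[120:240,320:460],None,fx=5,fy=5))
```

```text
t 1.95 tcp [ 440.8 -346.6  152.6] F [-40.5 -60.5  56.9] op -0.5 yaw_y 78.23 q [-0.36  0.35 -0.31  0.04 -0.9  -1.44]
```

View pics/s2.png

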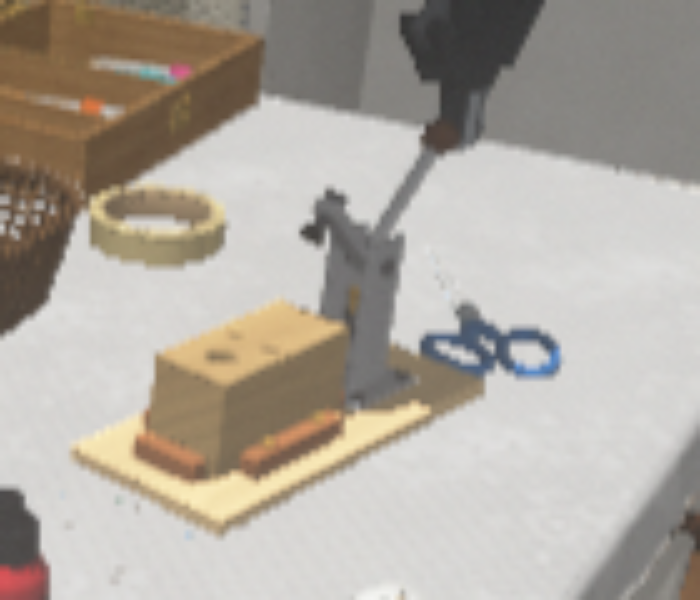

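Request:
{"op": "move_arm", "data": {"rows": [{"dp":[0,-10,0],"spin":0,"fingers":0},{"dp":[0,-20,0],"spin":0,"fingers":0},{"dp":[0,-35,0],"spin":0,"fingers":0},{"dp":[-10,-50,0],"spin":0,"fingers":0},{"dp":[-10,-50,0],"spin":0,"fingers":0}]}}

```text
clock: 2.5
tool_pos: [433.3, -379.1, 147.8]
orientation: [0.075, 0.702, -0.076, 0.704]
force: [1.4, -0.7, -0.4]
opening: -0.002
```

Run:
```python
from h import *
s,Rm=st()
x=s['tool_pos'];print('yb',(np.array([x[0]-477.8,x[1]+172.4]))@np.array([.2137,.977]))
cv2.imwrite('pics/s3.png',cv2.resize(viewer.read_camera('scene')[120:240,320:460],None,fx=5,fy=5))
cv2.imwrite('pics/w3.png',viewer.read_camera('wrist'))
```

```text
t 2.5 tcp [ 433.3 -379.1  147.8] F [ 1.4 -0.7 -0.4] op -0.2 yaw_y 77.69 q [-0.44  0.39 -0.25  0.   -0.94 -1.35]
yb -211.40895534160967
```

View pics/s3.png

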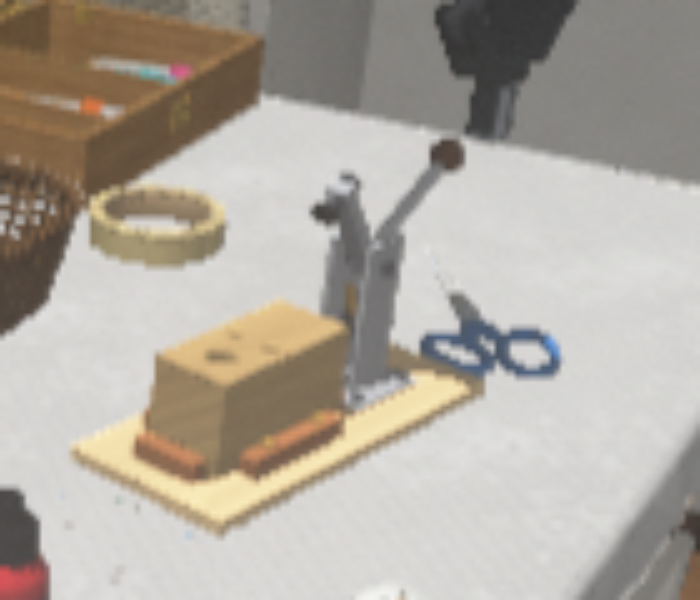

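View pics/w3.png

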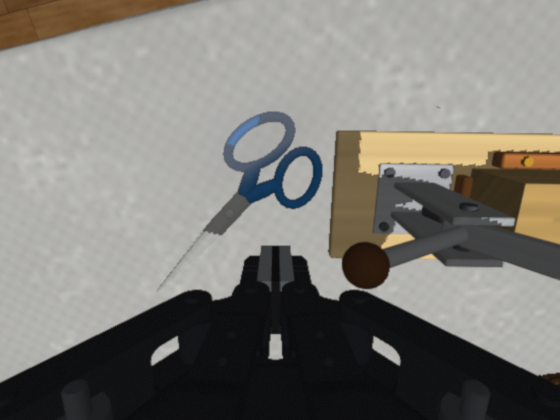

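Request:
{"op": "move_arm", "data": {"rows": [{"dp":[0,12,0],"spin":0,"fingers":0},{"dp":[-2,18,0],"spin":0,"fingers":0},{"dp":[-8,24,0],"spin":0,"fingers":0},{"dp":[-14,30,0],"spin":0,"fingers":0},{"dp":[-20,36,0],"spin":0,"fingers":0}]}}

```text
clock: 3.1
tool_pos: [440.7, -341.6, 167.5]
orientation: [0.075, 0.703, -0.075, 0.703]
force: [-0.1, 1.2, 0.1]
opening: -0.001
```

Run:
```python
from h import *
s,Rm=st()
cv2.imwrite('pics/s4.png',cv2.resize(viewer.read_camera('scene')[120:240,320:460],None,fx=5,fy=5))
```

```text
t 3.1 tcp [ 440.7 -341.6  167.5] F [-0.1  1.2  0.1] op -0.1 yaw_y 77.79 q [-0.37  0.34 -0.27 -0.   -0.97 -1.42]
```

View pics/s4.png

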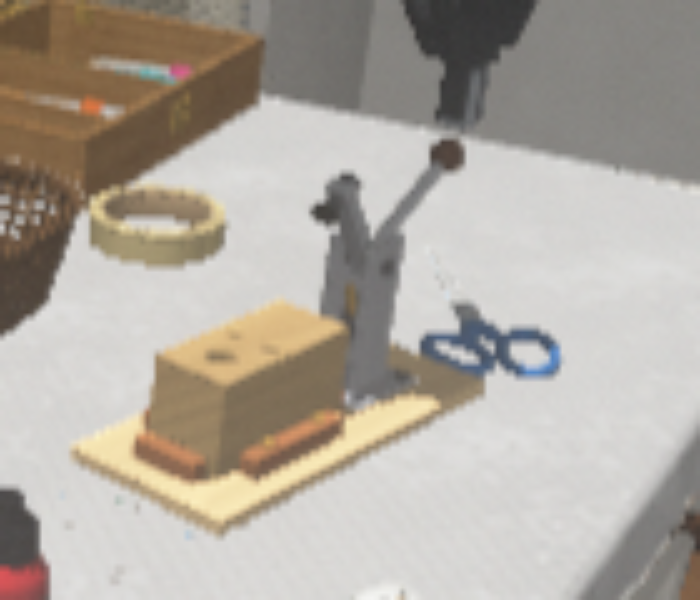

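Request:
{"op": "move_arm", "data": {"rows": [{"dp":[0,-16,0],"spin":0,"fingers":0},{"dp":[0,-32,0],"spin":0,"fingers":0},{"dp":[12,-34,0],"spin":0,"fingers":0},{"dp":[25,-34,0],"spin":0,"fingers":0},{"dp":[25,-26,0],"spin":0,"fingers":0},{"dp":[25,-18,0],"spin":0,"fingers":0},{"dp":[18,-12,0],"spin":0,"fingers":0},{"dp":[11,-6,0],"spin":0,"fingers":0}]}}

```text
clock: 3.95
tool_pos: [438.5, -348.5, 156.4]
orientation: [0.074, 0.704, -0.076, 0.703]
force: [-3.7, -4.3, 0.1]
opening: 0.001
```

Request:
{"op": "move_arm", "data": {"rows": [{"dp":[-5,6,0],"spin":0,"fingers":0},{"dp":[-9,12,0],"spin":0,"fingers":0},{"dp":[-13,18,0],"spin":0,"fingers":0},{"dp":[-15,24,0],"spin":0,"fingers":0},{"dp":[-15,28,0],"spin":0,"fingers":0},{"dp":[-15,28,0],"spin":0,"fingers":0},{"dp":[-15,28,0],"spin":0,"fingers":0}]}}

```text
clock: 4.65
tool_pos: [446.3, -321.6, 174.0]
orientation: [0.074, 0.701, -0.076, 0.705]
force: [0.2, -0.5, 0.8]
opening: -0.002
```

Run:
```python
from h import *
s,Rm=st()
cv2.imwrite('pics/s5.png',cv2.resize(viewer.read_camera('scene')[120:240,320:460],None,fx=5,fy=5))
```

```text
t 4.65 tcp [ 446.3 -321.6  174. ] F [ 0.2 -0.5  0.8] op -0.1 yaw_y 77.83 q [-0.33  0.32 -0.28  0.   -0.97 -1.46]
```

View pics/s5.png

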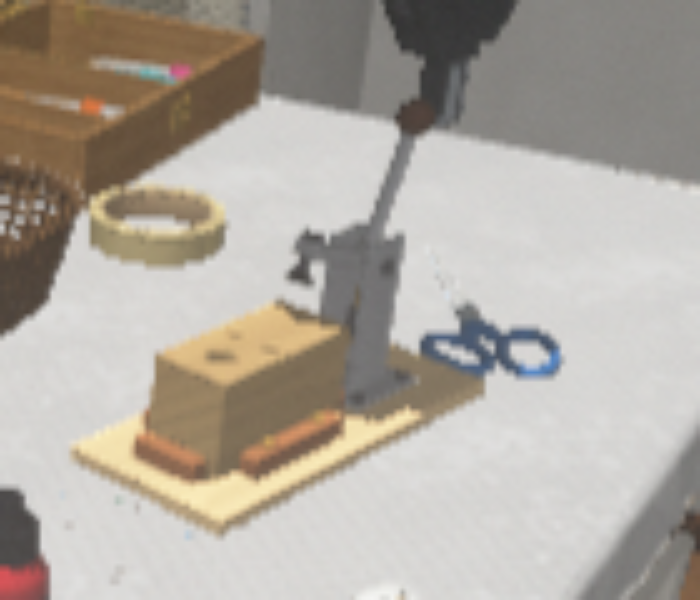

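Request:
{"op": "move_arm", "data": {"rows": [{"dp":[-2,6,0],"spin":0,"fingers":0},{"dp":[-3,12,0],"spin":0,"fingers":0},{"dp":[-5,18,0],"spin":0,"fingers":0},{"dp":[-5,18,0],"spin":0,"fingers":0},{"dp":[-10,10,0],"spin":0,"fingers":0},{"dp":[-30,10,0],"spin":0,"fingers":0},{"dp":[-50,10,0],"spin":0,"fingers":85},{"dp":[-70,10,0],"spin":0,"fingers":85}]}}

```text
clock: 5.5
tool_pos: [446.9, -311.8, 241.6]
orientation: [0.076, 0.703, -0.076, 0.703]
force: [0.9, -0.3, 0.1]
opening: 0.331
```

Run:
```python
from h import *
s,Rm=st()
cv2.imwrite('pics/s6.png',cv2.resize(viewer.read_camera('scene')[120:240,320:460],None,fx=5,fy=5))
cv2.imwrite('pics/w6.png',viewer.read_camera('wrist'))
```

```text
t 5.5 tcp [ 446.9 -311.8  241.6] F [ 0.9 -0.3  0.1] op 28.3 yaw_y 77.72 q [-0.31  0.25 -0.19  0.   -1.13 -1.47]
```

View pics/s6.png

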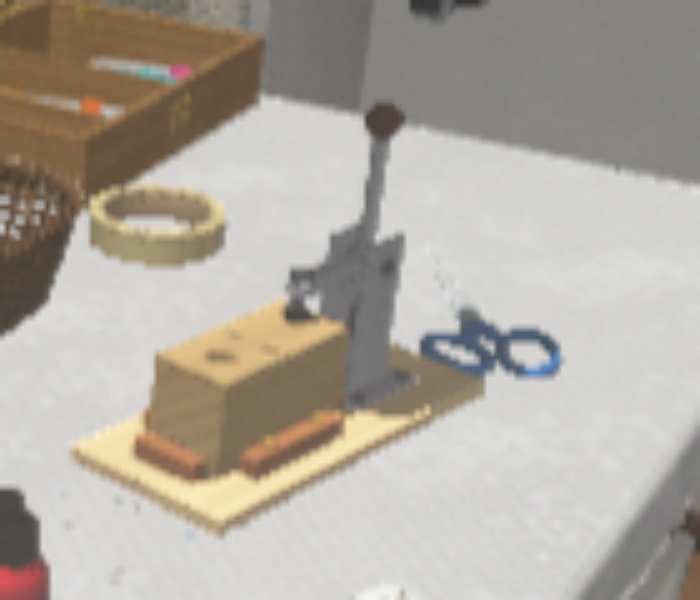

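View pics/w6.png

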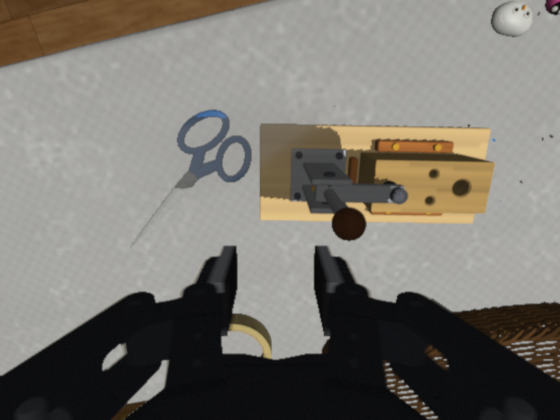

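Request:
{"op": "move_arm", "data": {"rows": [{"dp":[-10,45,16],"spin":0,"fingers":85},{"dp":[-20,90,33],"spin":0,"fingers":85},{"dp":[-20,135,50],"spin":0,"fingers":85},{"dp":[-20,180,66],"spin":0,"fingers":85},{"dp":[-20,180,66],"spin":0,"fingers":85},{"dp":[-20,180,66],"spin":0,"fingers":85}]}}

```text
clock: 6.2
tool_pos: [549.8, -148.6, 259.6]
orientation: [0.075, 0.704, -0.075, 0.702]
force: [0.1, -1.1, 0.3]
opening: 0.998
```

Run:
```python
from h import *
import json
s,Rm=st()
P=viewer.camera_params('wrist'); im=viewer.read_camera('wrist')
cv2.imwrite('pics/w7.png',im)
json.dump({k:np.asarray(v).tolist() for k,v in P.items()},open('P7.json','w'))
print(proj('wrist',[485.7,-142,72],P)); u,v=proj('wrist',[485.7,-142,72],P).astype(int)
cv2.imwrite('pics/w7c.png',cv2.resize(im[v-40:v+40,u-50:u+50],None,fx=7,fy=7,interpolation=cv2.INTER_CUBIC)); print(u-50,v-40)
```

```text
t 6.2 tcp [ 549.8 -148.6  259.6] F [ 0.1 -1.1  0.3] op 85.2 yaw_y 77.85 q [ 0.02  0.28 -0.1  -0.   -1.19 -1.8 ]
[266.86540224 117.37990351]
216 77
```

View pics/w7.png

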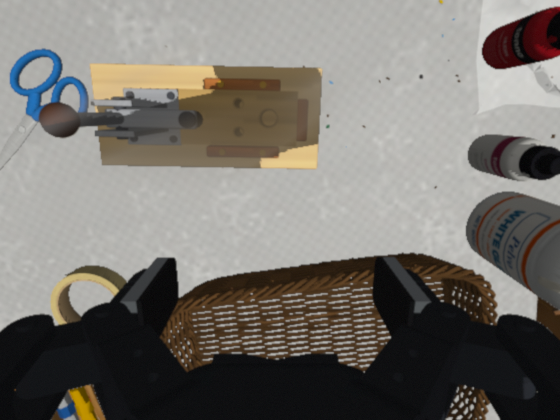

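View pics/w7c.png

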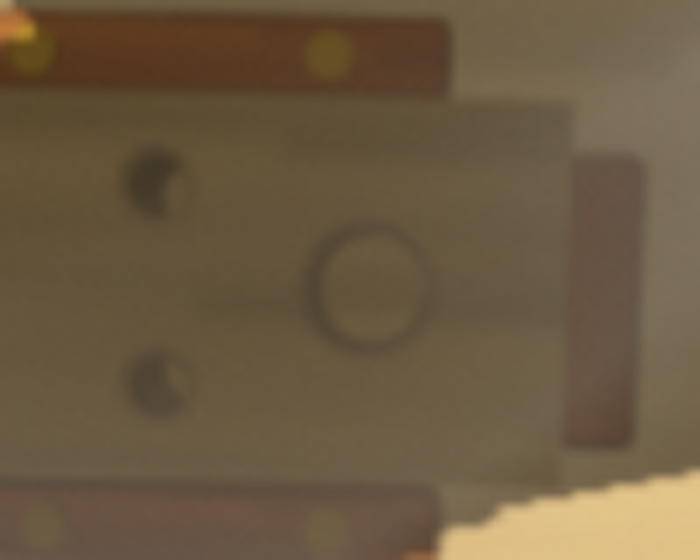

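Run:
```python
from h import *
import json
P={k:np.array(v) for k,v in json.load(open('P7.json')).items()}
print(plane('wrist',(268.4,118.0),72,P))
# go to view gauge: want camera above/in front of gauge
to([553+40,297-30,300],90)
```

```text
[ 486.55465434 -140.71406644   72.        ]
t 6.25 tcp [ 549.4 -149.4  259.9] F [ 0.1 -0.5  0.3] op 85.1 yaw_y 77.76 q [ 0.02  0.28 -0.1  -0.   -1.19 -1.8 ]
dp [-40.2 416.2 -45.7]
spin(+ is yaw -) [np.float64(-12.24), np.float64(167.76)]
```

Request:
{"op": "move_arm", "data": {"rows": [{"dp":[-30,20,-2],"spin":0,"fingers":85},{"dp":[-40,60,-8],"spin":0,"fingers":85},{"dp":[-40,105,-13],"spin":-2,"fingers":85},{"dp":[-40,150,-18],"spin":-4,"fingers":85},{"dp":[-40,195,-24],"spin":-6,"fingers":85},{"dp":[-40,240,-30],"spin":-7.7,"fingers":85},{"dp":[-40,285,-35],"spin":-7.7,"fingers":85},{"dp":[-40,330,-40],"spin":-7.7,"fingers":85},{"dp":[-40,375,-46],"spin":-7.7,"fingers":85},{"dp":[-40,420,-51],"spin":-7.7,"fingers":85},{"dp":[-40,438,-53.5],"spin":-7.7,"fingers":60},{"dp":[-40,438,-53.5],"spin":-7.7,"fingers":60}]}}

```text
clock: 7.45
tool_pos: [590.6, 290.8, 299.4]
orientation: [0.027, 0.707, -0.028, 0.706]
force: [0.0, -0.2, 0.1]
opening: 0.707
```

Run:
```python
from h import *
import json
s,Rm=st()
P=viewer.camera_params('wrist'); im=viewer.read_camera('wrist')
cv2.imwrite('pics/w8.png',im)
json.dump({k:np.asarray(v).tolist() for k,v in P.items()},open('P8.json','w'))
X=[552.9,296.4,160]
print(proj('wrist',X,P)); u,v=proj('wrist',X,P).astype(int)
v0=max(v-60,0);cv2.imwrite('pics/w8c.png',cv2.resize(im[v0:v0+120,u-70:u+70],None,fx=5,fy=5,interpolation=cv2.INTER_CUBIC)); print(u-70,v0)
```

```text
t 7.45 tcp [590.6 290.8 299.4] F [ 0.  -0.2  0.1] op 60.3 yaw_y 85.49 q [ 0.7   0.41  0.2  -0.   -1.35 -2.35]
[277.76987805 150.71874162]
207 90
```

View pics/w8.png

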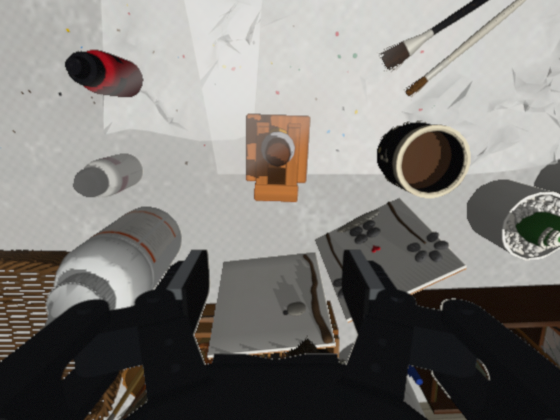

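View pics/w8c.png

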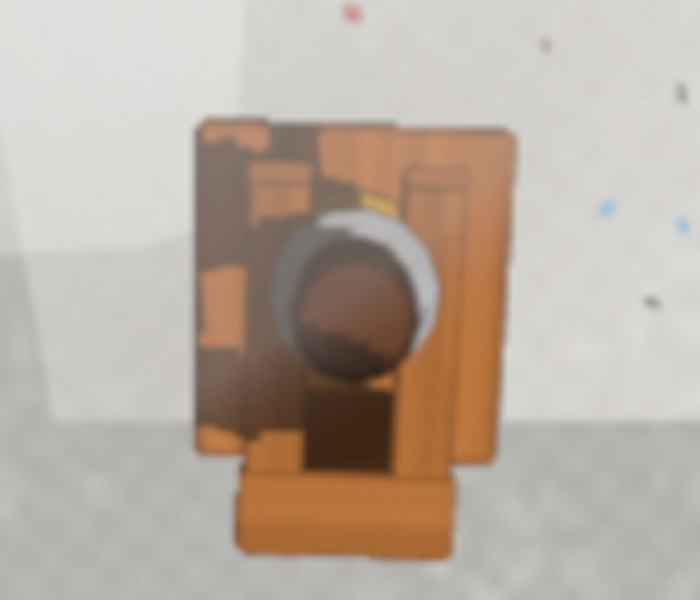

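Run:
```python
from h import *
import json
P={k:np.array(v) for k,v in json.load(open('P8.json')).items()}
f=lambda u,v,z:plane('wrist',(207+u/5,90+v/5),z,P)
print('flange',f(356,292,120),'grip',f(357,319,160))
a=f(358.5,164,118);b=f(349,471,115)
print(a,b); d=(b-a)[:2];print(np.linalg.norm(d),np.degrees(np.arctan2(d[1],d[0])))
d/=np.linalg.norm(d); print('seat',a[:2]+23*d)
for p in [(248,160),(470,168)]: print(f(*p,118))
```

```text
flange [555.16689018 296.94565043 120.        ] grip [555.44482668 296.72071135 160.        ]
[532.03137604 299.22118419 118.        ] [590.25743013 292.89412729 115.        ]
58.568805890587676 -6.201637018455614
seat [554.89677723 296.73654571]
[529.68754123 278.92457478 118.        ]
[534.39302357 319.72867808 118.        ]
```

Request:
{"op": "move_arm", "data": {"rows": [{"dp":[30,3.3,-35.8],"spin":1.8,"fingers":60},{"dp":[75,3.3,-35.8],"spin":1.8,"fingers":60},{"dp":[115,3.3,-35.8],"spin":1.8,"fingers":60},{"dp":[145,3.3,-35.8],"spin":1.8,"fingers":60},{"dp":[162,3.3,-35.8],"spin":1.8,"fingers":60},{"dp":[162,3.3,-35.8],"spin":1.8,"fingers":60},{"dp":[162,3.3,-35.8],"spin":1.8,"fingers":60}]}}

```text
clock: 8.2
tool_pos: [555.9, 294.8, 139.8]
orientation: [0.04, 0.706, -0.04, 0.706]
force: [0.5, 0.3, 0.4]
opening: 0.705
```

Run:
```python
from h import *
s,Rm=st()
im=viewer.read_camera('wrist')
cv2.imwrite('pics/w9.png',im)
cv2.imwrite('pics/s9.png',cv2.resize(viewer.read_camera('scene')[150:310,180:340],None,fx=3.7,fy=3.7))
```

```text
t 8.2 tcp [555.9 294.8 139.8] F [0.5 0.3 0.4] op 60.2 yaw_y 83.55 q [ 0.74  0.48 -0.12  0.   -0.98 -2.43]
```

View pics/w9.png

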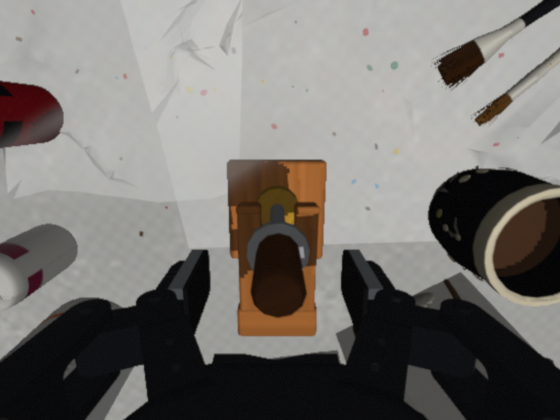

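View pics/s9.png

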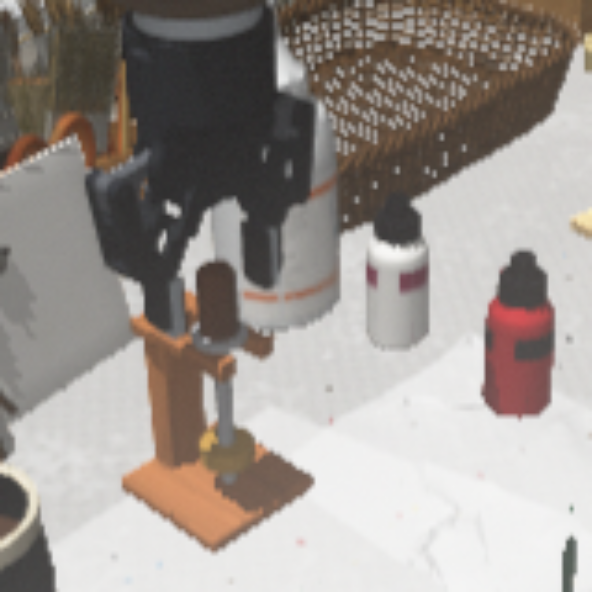

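Request:
{"op": "move_arm", "data": {"rows": [{"dp":[0,1.6,-0.8],"spin":0,"fingers":60},{"dp":[0,1.6,-0.8],"spin":0,"fingers":40},{"dp":[0,1.6,-0.8],"spin":0,"fingers":24},{"dp":[0,1.6,-0.8],"spin":0,"fingers":10},{"dp":[0,1.6,-0.8],"spin":0,"fingers":10},{"dp":[0,1.6,-0.8],"spin":0,"fingers":10},{"dp":[0,1.6,-0.8],"spin":0,"fingers":10}]}}

```text
clock: 9.0
tool_pos: [554.5, 298.0, 139.3]
orientation: [0.039, 0.706, -0.039, 0.706]
force: [-1.6, -1.2, 4.1]
opening: 0.236
```

Run:
```python
from h import *
s,Rm=st()
im=viewer.read_camera('wrist')
cv2.imwrite('pics/w10.png',im)
```

```text
t 9.0 tcp [554.5 298.  139.3] F [-1.6 -1.2  4.1] op 20.2 yaw_y 83.66 q [ 0.75  0.48 -0.12  0.   -0.98 -2.43]
```

View pics/w10.png

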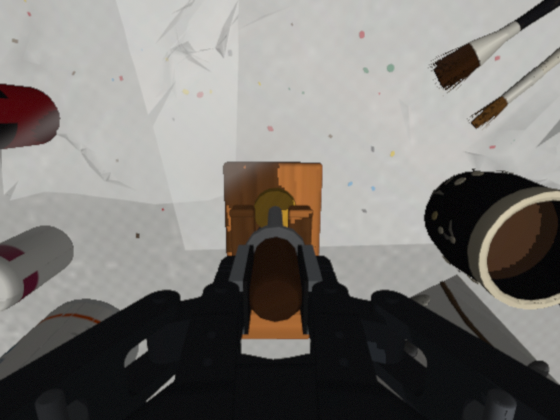

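Request:
{"op": "move_arm", "data": {"rows": [{"dp":[-4,0,0],"spin":0,"fingers":10},{"dp":[-8,0,0],"spin":0,"fingers":10},{"dp":[-12,0,0],"spin":0,"fingers":10},{"dp":[-12,0,0],"spin":0,"fingers":10},{"dp":[-12,0,-10],"spin":0,"fingers":10},{"dp":[-12,0,-25],"spin":0,"fingers":10},{"dp":[-12,0,-40],"spin":0,"fingers":10},{"dp":[-12,0,-55],"spin":0,"fingers":10},{"dp":[-12,0,-60],"spin":0,"fingers":10}]}}

```text
clock: 9.95
tool_pos: [492.9, 304.4, 150.6]
orientation: [0.039, 0.706, -0.039, 0.706]
force: [-0.6, 0.5, -1.0]
opening: 0.237
```

Run:
```python
from h import *
s,Rm=st()
cv2.imwrite('pics/s11.png',cv2.resize(viewer.read_camera('scene')[150:310,180:340],None,fx=3.7,fy=3.7))
to([487,-141,270])
```

```text
t 9.95 tcp [492.9 304.4 150.6] F [-0.6  0.5 -1. ] op 20.2 yaw_y 83.7 q [ 0.83  0.39 -0.23 -0.   -0.95 -2.51]
t 10.0 tcp [493.  304.6 150.7] F [-0.  -0.1 -2.2] op 20.2 yaw_y 83.71 q [ 0.83  0.39 -0.23 -0.   -0.95 -2.51]
dp [-119.1 -443.6   42.7]
```

View pics/s11.png

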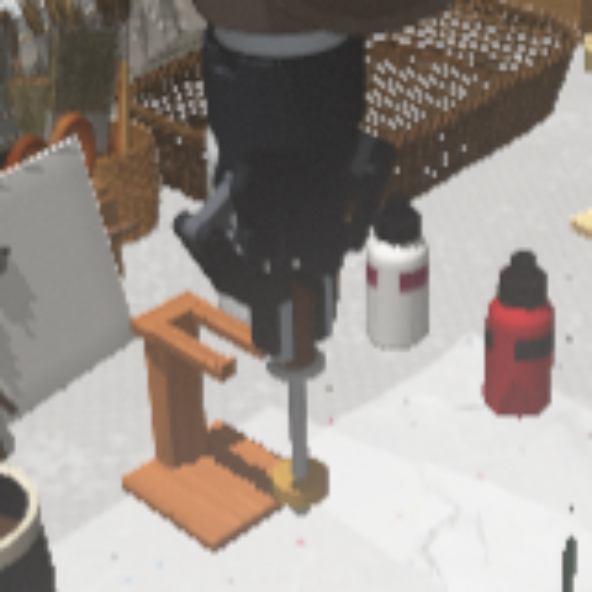

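Request:
{"op": "move_arm", "data": {"rows": [{"dp":[-40,0,0],"spin":0,"fingers":10},{"dp":[-80,0,0],"spin":0,"fingers":10},{"dp":[-115,-30,0],"spin":0,"fingers":10},{"dp":[-119,-75,5],"spin":0,"fingers":10},{"dp":[-119,-120,10],"spin":0,"fingers":10},{"dp":[-119,-165,15],"spin":0,"fingers":10},{"dp":[-119,-210,20],"spin":0,"fingers":10},{"dp":[-119,-255,25],"spin":0,"fingers":10},{"dp":[-119,-300,30],"spin":0,"fingers":10},{"dp":[-119,-345,35],"spin":0,"fingers":10},{"dp":[-119,-390,39],"spin":0,"fingers":10},{"dp":[-119,-425,42.7],"spin":0,"fingers":10}]}}

```text
clock: 11.2
tool_pos: [489.8, -125.0, 269.9]
orientation: [0.04, 0.706, -0.04, 0.706]
force: [1.4, 0.8, -0.9]
opening: 0.238
```

Run:
```python
from h import *
to([487,-141,225],77.7)
```

```text
t 11.2 tcp [ 489.8 -125.   269.9] F [ 1.4  0.8 -0.9] op 20.3 yaw_y 83.57 q [ 0.07  0.16 -0.23  0.   -1.18 -1.75]
dp [ 44.9 -16.2  -1. ]
spin(+ is yaw -) [np.float64(5.87), np.float64(-174.13)]
```

Request:
{"op": "move_arm", "data": {"rows": [{"dp":[15,-16.2,-1],"spin":0,"fingers":10},{"dp":[30,-16.2,-1],"spin":0,"fingers":10},{"dp":[45,-16.2,-1],"spin":0,"fingers":10},{"dp":[45,-16.2,-1],"spin":0,"fingers":10},{"dp":[45,-16.2,-1],"spin":0,"fingers":10}]}}

```text
clock: 11.7
tool_pos: [487.7, -138.8, 225.0]
orientation: [0.039, 0.706, -0.039, 0.706]
force: [0.6, -0.6, -1.1]
opening: 0.234
```

```bash
cat > look.py <<'E'
from h import *
import json
n=sys.argv[1]
s,Rm=st()
P=viewer.camera_params('wrist');im=viewer.read_camera('wrist')
json.dump({k:np.asarray(v).tolist() for k,v in P.items()},open(f'P{n}.json','w'))
cv2.imwrite(f'pics/w{n}.png',im)
S=viewer.read_camera('scene'); cv2.imwrite(f'pics/sraw{n}.png',S)
cv2.imwrite(f'pics/s{n}.png',cv2.resize(S[100:220,320:460],None,fx=5,fy=5,interpolation=cv2.INTER_CUBIC))
T=viewer.read_camera('top'); cv2.imwrite(f'pics/t{n}.png',T)
E
python3 look.py 12
```

```text
t 11.7 tcp [ 487.7 -138.8  225. ] F [ 0.6 -0.6 -1.1] op 20.0 yaw_y 83.65 q [ 0.04  0.2  -0.3   0.   -1.07 -1.73]
```

View pics/w12.png

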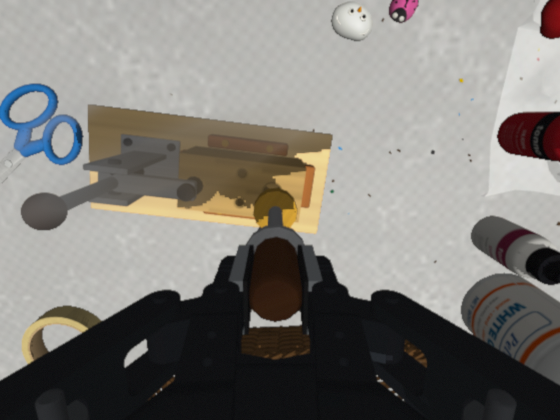

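View pics/s12.png

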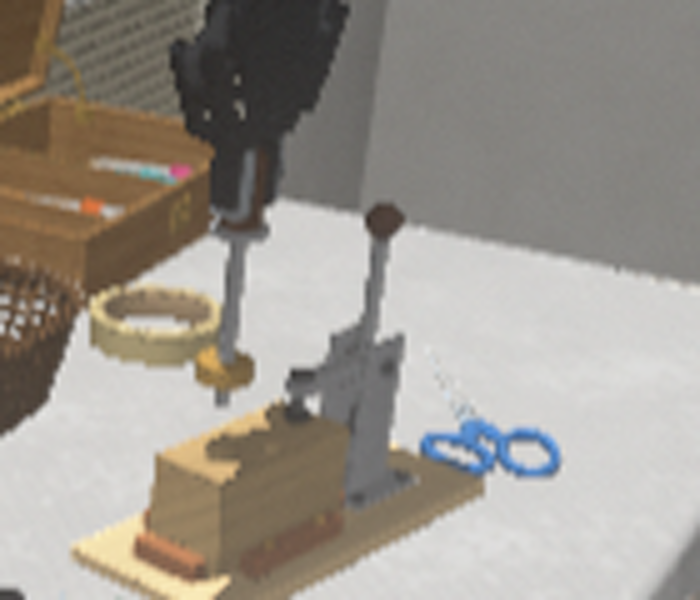

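Run:
```python
from h import *
import json
P={k:np.array(v) for k,v in json.load(open('P12.json')).items()}
t=np.array([487.7,-138.8,225.0])
for z in (225-24.3,225-124.3,225-124.3+16): print(z, (proj('scene',[t[0],t[1],z])-[320,100])*5, proj('wrist',[t[0],t[1],z],P))
im=cv2.imread('pics/w12.png'); cv2.imwrite('pics/w12c.png',cv2.resize(im[150:260,210:350],None,fx=5,fy=5,interpolation=cv2.INTER_CUBIC))
for uv in [(222,402),(240,233)]:
    px=(320+uv[0]/5,100+uv[1]/5); print(plane('scene',px,225-124.3 if uv[1]>300 else 225-24.3))
T=cv2.imread('pics/t12.png'); cv2.imwrite('pics/t12c.png',cv2.resize(T[190:290,310:450],None,fx=5,fy=5,interpolation=cv2.INTER_CUBIC))
```

```text
200.7 [238.70739187 235.08642096] [274.2536736  249.95030817]
100.7 [220.24628968 408.5041118 ] [274.46314735 200.15471551]
116.7 [223.08783803 381.81151521] [274.4404523  205.54972998]
[ 490.64503823 -146.98703242  100.7       ]
[ 488.51512422 -142.03812714  200.7       ]
```

View pics/w12c.png

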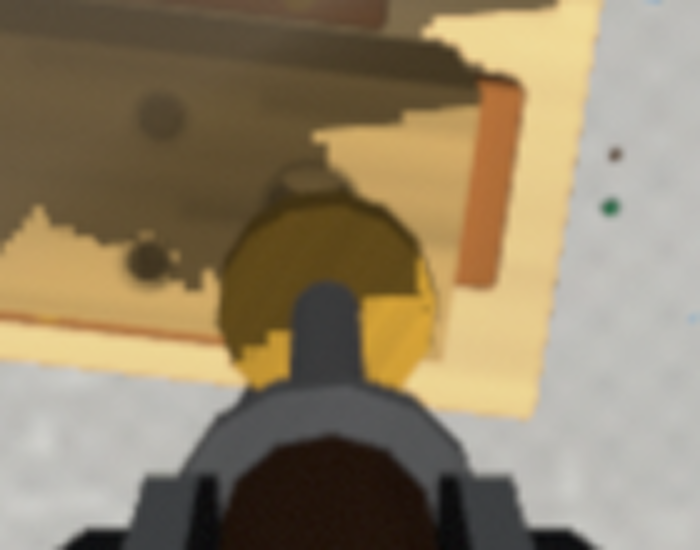

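```bash
cat > fit.py <<'E'
from h import *
import json
from scipy.optimize import least_squares
def fitcyl(P,pts,r,zs,x0,fz=False):
    # silhouette = convex hull of circles at heights zs (rel), pts px should lie on hull boundary
    th=np.linspace(0,2*np.pi,90,endpoint=False)
    pts=np.array(pts,np.float32)
    def res(p):
        o=[]
        for z in zs:
            for t in th: o.append(proj('wrist',[p[0]+r*np.cos(t),p[1]+r*np.sin(t),z+(p[2] if fz else 0)],P))
        h=cv2.convexHull(np.array(o,np.float32))
        return [cv2.pointPolygonTest(h,(float(a),float(b)),True) for a,b in pts]
    q=least_squares(res,x0 if fz else x0[:2],diff_step=1e-4)
    return q.x,np.round(q.fun,2)
E
python3 - <<'E'
from fit import *
P={k:np.array(v) for k,v in json.load(open('P12.json')).items()}
c=lambda L:[(210+u/5,150+v/5) for u,v in L]
S=c([(220,300),(232,255),(262,215),(300,195),(330,192),(370,203),(410,235),(437,300)])
for zb in (111,114,117): print(zb,fitcyl(P,S,16,(zb,zb+12),[488,-139]))
print('free',fitcyl(P,S,16,(114,126),[488,-139,0],True))
print('hole',fitcyl(P,c([(265,195),(285,170),(313,161),(345,177),(357,195)]),8,(72,),[486,-141]))
E
```

```text
111 (array([ 491.80325353, -138.46170029]), array([-0.19,  0.03, -0.02, -0.21, -0.11,  0.29,  0.29, -0.57]))
114 (array([ 491.17884106, -138.38076061]), array([ 0.  ,  0.14, -0.02, -0.27, -0.18,  0.25,  0.37, -0.34]))
117 (array([ 490.55520249, -138.30394323]), array([ 0.2 ,  0.25, -0.04, -0.34, -0.25,  0.22,  0.44, -0.11]))
free (array([ 491.17826955, -138.3805372 ,    0.        ]), array([ 0.  ,  0.14, -0.02, -0.27, -0.17,  0.26,  0.37, -0.34]))
hole (array([ 486.68155792, -140.73554606]), array([-0.42,  0.16, -0.  ,  0.12, -0.42]))
```

Run:
```python
from h import *
for z in (100.7,104,107): print(z,plane('scene',(364.4,100+402/5),z))
print((proj('scene',[491,-138.4,101])-[320,100])*5,(proj('scene',[488,-138.4,101])-[320,100])*5)
S=cv2.imread('pics/sraw12.png'); cv2.imwrite('pics/s12c.png',cv2.resize(S[135:210,340:400],None,fx=8,fy=8,interpolation=cv2.INTER_CUBIC))
to([0,0,0])
```

```text
100.7 [ 490.64503823 -146.98703242  100.7       ]
104 [ 487.77147142 -140.37809194  104.        ]
107 [ 485.15913795 -134.36996424  107.        ]
[214.45391465 406.75653628] [219.46953177 408.12433126]
t 11.85 tcp [ 488.1 -138.5  225.8] F [-0.6  0.  -1.1] op 20.2 yaw_y 83.68 q [ 0.04  0.2  -0.3   0.   -1.07 -1.73]
dp [ 224.7   83.9 -500.9]
```

View pics/s12c.png

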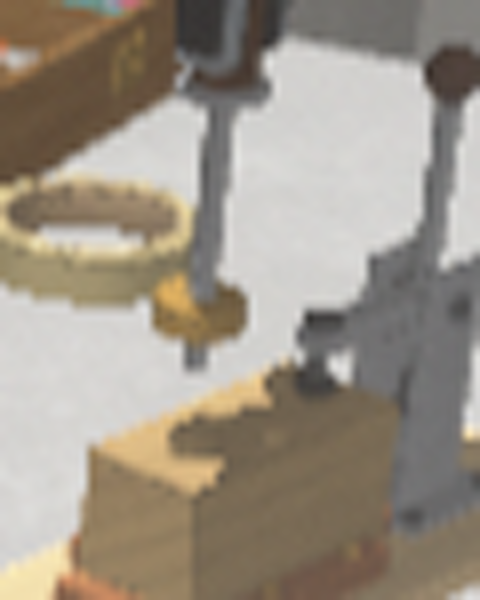

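Run:
```python
from fit import *
P={k:np.array(v) for k,v in json.load(open('P12.json')).items()}
c=lambda L:[(210+u/5,150+v/5) for u,v in L]
F=c([(210,432),(255,395),(300,385),(340,382),(400,397),(450,435)])
for zb in (198,201,204): print(zb,fitcyl(P,F,16,(zb,zb+5),[488,-139]))
P9={k:np.array(v) for k,v in json.load(open('P8.json')).items()}
c8=lambda L:[(207+u/5,90+v/5) for u,v in L]
print(fitcyl(P9,c8([(272,290),(283,245),(310,218),(358,208),(405,220),(430,250),(440,290)]),16,(115,120),[555,297]))
im=cv2.imread('pics/w12.png'); a=cv2.resize(im[180:240,245:305],None,fx=10,fy=10,interpolation=cv2.INTER_CUBIC); cv2.imwrite('pics/w12d.png',a)
```

```text
198 (array([ 491.72888977, -138.54184968]), array([-0.04, -0.49,  0.42,  0.21, -0.02, -0.22]))
201 (array([ 490.72929463, -138.45627142]), array([ 0.12, -0.49,  0.34,  0.12, -0.06, -0.09]))
204 (array([ 489.72910124, -138.35081769]), array([ 0.26, -0.5 ,  0.26,  0.03, -0.07,  0.08]))
(array([555.55617673, 296.8513973 ]), array([ 0.31, -0.26, -0.17,  0.5 , -0.27, -0.05,  0.18]))
```

View pics/w12d.png

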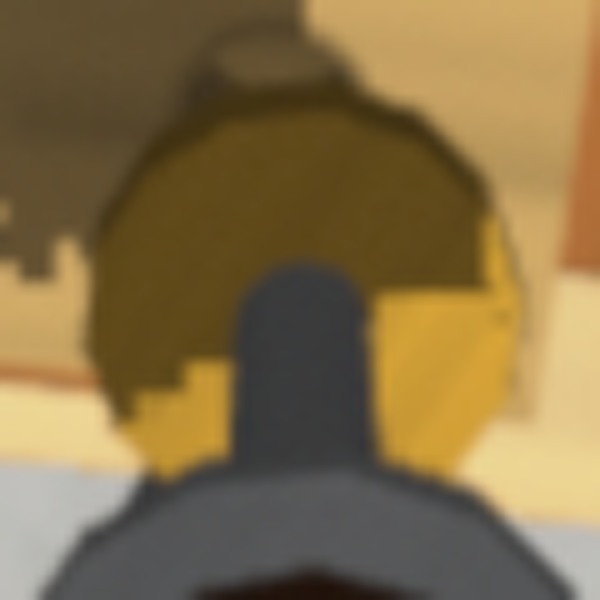

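Request:
{"op": "move_arm", "data": {"rows": [{"dp":[5,-2.5,-2.6],"spin":0,"fingers":10},{"dp":[12,-2.5,-2.6],"spin":0,"fingers":10},{"dp":[18,-2.5,-2.6],"spin":0,"fingers":10},{"dp":[18,-2.5,-2.6],"spin":0,"fingers":10},{"dp":[18,-2.5,-2.6],"spin":0,"fingers":10}]}}

```text
clock: 12.35
tool_pos: [484.5, -140.8, 206.4]
orientation: [0.039, 0.706, -0.039, 0.706]
force: [-0.0, -0.6, -1.1]
opening: 0.233
```

```bash
python3 look.py 13
python3 - <<'E'
import cv2
im=cv2.imread('pics/w13.png'); cv2.imwrite('pics/w13c.png',cv2.resize(im[150:260,210:350],None,fx=5,fy=5,interpolation=cv2.INTER_CUBIC))
S=cv2.imread('pics/sraw13.png'); cv2.imwrite('pics/s13c.png',cv2.resize(S[150:210,340:400],None,fx=10,fy=10,interpolation=cv2.INTER_CUBIC))
E
```

```text
t 12.35 tcp [ 484.5 -140.8  206.4] F [-0.  -0.6 -1.1] op 19.9 yaw_y 83.65 q [ 0.04  0.21 -0.34  0.   -1.02 -1.72]
```

View pics/w13c.png

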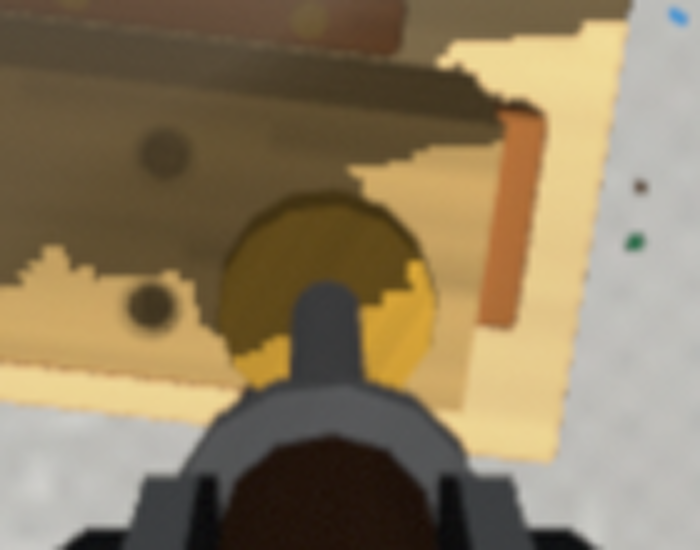

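View pics/s13c.png

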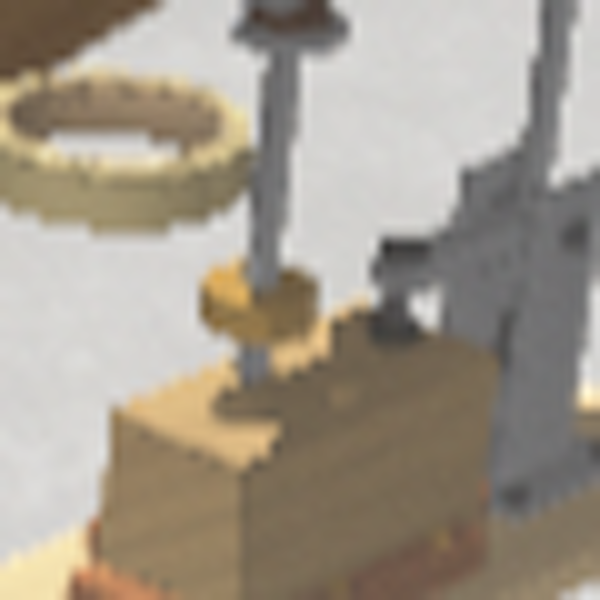

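Run:
```python
from fit import *
S=cv2.imread('pics/scene0.png'); cv2.imwrite('pics/s0c.png',cv2.resize(S[150:210,340:400],None,fx=10,fy=10,interpolation=cv2.INTER_CUBIC))
P={k:np.array(v) for k,v in json.load(open('P13.json')).items()}
c=lambda L:[(210+u/5,150+v/5) for u,v in L]
S=c([(221,300),(232,255),(262,215),(300,195),(330,192),(370,203),(410,235),(437,300)])
for zb in (95,98): print(zb,fitcyl(P,S,16,(zb,zb+12),[488,-139]))
A=plane('wrist',(210+165/5,150+155/5),72,P);B=plane('wrist',(210+152/5,150+307/5),72,P);print(A,B)
P={k:np.array(v) for k,v in json.load(open('P7.json')).items()}
f=lambda u,v:plane('wrist',(216+u/7,77+v/7),72,P)
A7,B7,H7=f(156,183),f(159,384),f(367,287); print(A7,B7,H7); print('hole now',(A+B)/2+H7-(A7+B7)/2)
print(proj('scene',[486.6,-140.7,72]),proj('scene',[484.5,-140.8,85]))
```

```text
95 (array([ 488.02017992, -140.32233652]), array([ 0.12,  0.08, -0.06, -0.28, -0.17,  0.27,  0.39, -0.32]))
98 (array([ 487.39829266, -140.24477608]), array([ 0.32,  0.19, -0.07, -0.35, -0.24,  0.24,  0.46, -0.09]))
[ 467.96542755 -165.0040246    72.        ] [ 493.63636154 -170.79015918   72.        ]
[ 467.61317168 -165.14400028   72.        ] [ 493.01005446 -171.02559969   72.        ] [ 486.56033579 -140.68783657   72.        ]
hole now [ 487.04961726 -140.50012848   72.        ]
[363.7207963  190.94151003] [364.88865348 186.90443594]
```

View pics/s0c.png

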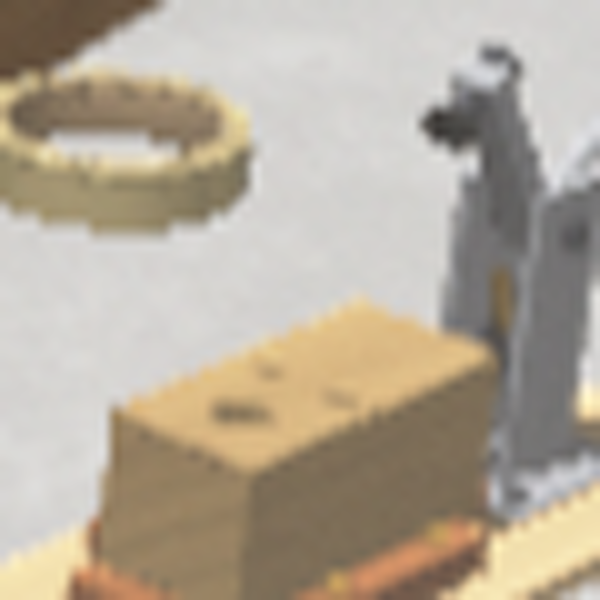

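Request:
{"op": "move_arm", "data": {"rows": [{"dp":[3,0,0.9],"spin":0,"fingers":10},{"dp":[6,0,0.9],"spin":0,"fingers":10},{"dp":[9,0,0.9],"spin":0,"fingers":10},{"dp":[12,0,0.9],"spin":0,"fingers":10},{"dp":[14,0,0.9],"spin":0,"fingers":10},{"dp":[16,0,0.9],"spin":0,"fingers":10}]}}

```text
clock: 13.1
tool_pos: [485.4, -140.9, 190.5]
orientation: [0.039, 0.706, -0.039, 0.706]
force: [0.0, 0.1, -1.0]
opening: 0.234
```

Request:
{"op": "move_arm", "data": {"rows": [{"dp":[2,0,0],"spin":0,"fingers":10},{"dp":[4,0,0],"spin":0,"fingers":10},{"dp":[6,0,0],"spin":0,"fingers":10}]}}

```text
clock: 13.4
tool_pos: [485.4, -140.8, 184.6]
orientation: [0.039, 0.706, -0.039, 0.706]
force: [0.7, 0.0, -1.7]
opening: 0.236
```

```bash
python3 look.py 14
python3 - <<'E'
import cv2
S=cv2.imread('pics/sraw14.png'); cv2.imwrite('pics/s14c.png',cv2.resize(S[150:210,340:400],None,fx=10,fy=10,interpolation=cv2.INTER_CUBIC))
E
```

```text
t 13.4 tcp [ 485.4 -140.8  184.6] F [ 0.7  0.  -1.7] op 20.1 yaw_y 83.65 q [ 0.04  0.24 -0.37  0.   -0.97 -1.72]
```

View pics/s14c.png

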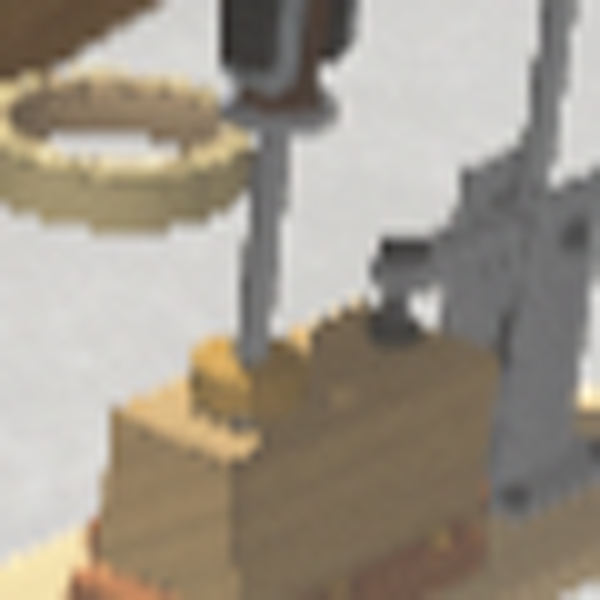

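Request:
{"op": "move_arm", "data": {"rows": [{"dp":[3,0,0],"spin":0,"fingers":10},{"dp":[6,0,0],"spin":0,"fingers":10},{"dp":[9,0,0],"spin":0,"fingers":10},{"dp":[12,0,0],"spin":0,"fingers":10},{"dp":[15,0,0],"spin":0,"fingers":10},{"dp":[18,0,0],"spin":0,"fingers":10},{"dp":[21,0,0],"spin":0,"fingers":10}]}}

```text
clock: 14.25
tool_pos: [485.6, -140.9, 163.6]
orientation: [0.039, 0.706, -0.039, 0.706]
force: [-1.0, -0.6, 2.4]
opening: 0.235
```

Request:
{"op": "move_arm", "data": {"rows": [{"dp":[2,0,0],"spin":0,"fingers":10},{"dp":[4,0,0],"spin":0,"fingers":10},{"dp":[6,0,0],"spin":0,"fingers":10}]}}

```text
clock: 14.55
tool_pos: [485.5, -140.9, 157.6]
orientation: [0.039, 0.706, -0.039, 0.706]
force: [-0.4, -0.6, 2.1]
opening: 0.237
```

Request:
{"op": "move_arm", "data": {"rows": [{"dp":[1,0,0],"spin":0,"fingers":10},{"dp":[2,0,0],"spin":0,"fingers":10},{"dp":[3,0,0],"spin":0,"fingers":10}]}}

```text
clock: 14.85
tool_pos: [485.5, -140.9, 154.7]
orientation: [0.039, 0.706, -0.039, 0.706]
force: [0.3, -1.0, 1.6]
opening: 0.236
```

Request:
{"op": "move_arm", "data": {"rows": [{"dp":[1,0,0],"spin":0,"fingers":10},{"dp":[2,0,0],"spin":0,"fingers":10}]}}

```text
clock: 15.05
tool_pos: [485.5, -140.9, 152.7]
orientation: [0.039, 0.706, -0.039, 0.706]
force: [0.3, -0.0, 1.6]
opening: 0.235
```

Request:
{"op": "move_arm", "data": {"rows": [{"dp":[1,0,0],"spin":0,"fingers":10},{"dp":[2,0,0],"spin":0,"fingers":10}]}}

```text
clock: 15.25
tool_pos: [485.5, -140.9, 150.7]
orientation: [0.039, 0.706, -0.039, 0.706]
force: [0.1, -1.3, 1.9]
opening: 0.237
```

Request:
{"op": "move_arm", "data": {"rows": [{"dp":[1,0,0],"spin":0,"fingers":10},{"dp":[2,0,0],"spin":0,"fingers":10}]}}

```text
clock: 15.45
tool_pos: [485.5, -140.9, 148.7]
orientation: [0.039, 0.706, -0.039, 0.706]
force: [0.6, -1.3, 2.6]
opening: 0.235
```

Request:
{"op": "move_arm", "data": {"rows": [{"dp":[1,0,0],"spin":0,"fingers":10},{"dp":[2,0,0],"spin":0,"fingers":10}]}}

```text
clock: 15.65
tool_pos: [486.1, -141.0, 148.0]
orientation: [0.039, 0.706, -0.039, 0.707]
force: [-1.0, 0.2, 13.4]
opening: 0.236
```

Request:
{"op": "move_arm", "data": {"rows": [{"dp":[1,0,0],"spin":0,"fingers":10},{"dp":[2,0,0],"spin":0,"fingers":10}]}}

```text
clock: 15.85
tool_pos: [486.9, -141.1, 147.7]
orientation: [0.038, 0.705, -0.039, 0.707]
force: [-4.5, 0.6, 20.5]
opening: 0.234
```

Request:
{"op": "move_arm", "data": {"rows": [{"dp":[-1.5,0,0],"spin":0,"fingers":10},{"dp":[-1.5,0,0],"spin":0,"fingers":10},{"dp":[-1.5,0,0],"spin":0,"fingers":10},{"dp":[-1.5,0,0],"spin":0,"fingers":10},{"dp":[-1.5,0,0],"spin":0,"fingers":10},{"dp":[-1.5,0,0],"spin":0,"fingers":10},{"dp":[-1.5,0,0],"spin":0,"fingers":10},{"dp":[-1.5,0,0],"spin":0,"fingers":10},{"dp":[-1.5,0,0],"spin":0,"fingers":10},{"dp":[-1.5,0,0],"spin":0,"fingers":10},{"dp":[-1.5,0,0],"spin":0,"fingers":10},{"dp":[-1.5,0,0],"spin":0,"fingers":10}]}}

```text
clock: 17.05
tool_pos: [486.3, -140.9, 147.9]
orientation: [0.039, 0.705, -0.039, 0.707]
force: [-1.0, 0.5, 9.8]
opening: 0.236
```

```bash
python3 look.py 15
python3 - <<'E'
import cv2
S=cv2.imread('pics/sraw15.png'); cv2.imwrite('pics/s15c.png',cv2.resize(S[150:210,340:400],None,fx=10,fy=10,interpolation=cv2.INTER_CUBIC))
E
```

```text
t 17.05 tcp [ 486.3 -140.9  147.9] F [-1.   0.5  9.8] op 20.2 yaw_y 83.7 q [ 0.04  0.28 -0.41  0.   -0.88 -1.72]
```

View pics/s15c.png

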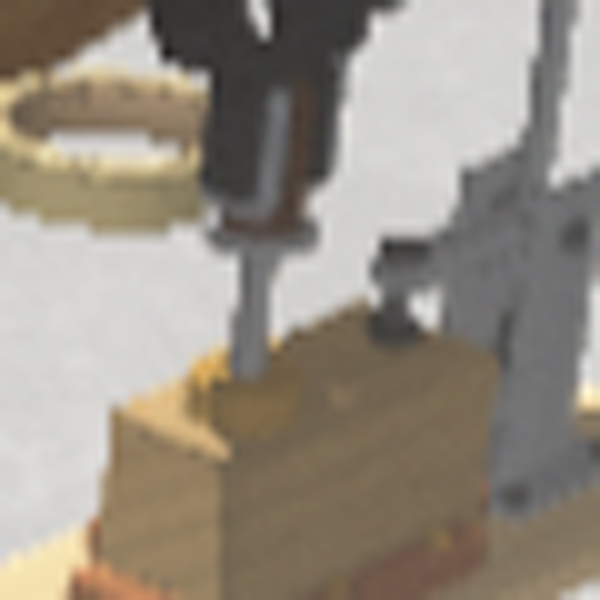

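View pics/w15.png

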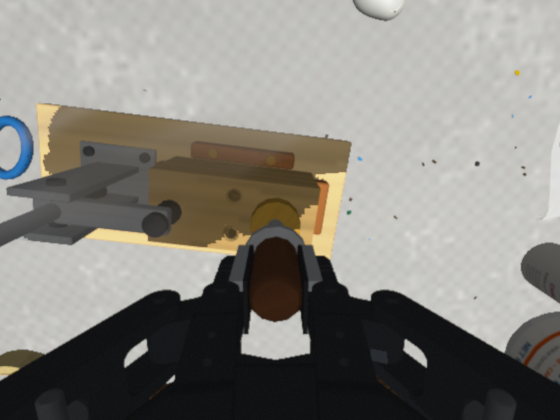

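Request:
{"op": "move_arm", "data": {"rows": [{"dp":[-4,0,0],"spin":0,"fingers":10},{"dp":[-12,0,0],"spin":0,"fingers":10},{"dp":[-24,0,0],"spin":0,"fingers":10},{"dp":[-38,0,0],"spin":0,"fingers":10},{"dp":[-54,0,0],"spin":0,"fingers":10},{"dp":[-70,0,0],"spin":0,"fingers":10},{"dp":[-90,0,0],"spin":0,"fingers":10},{"dp":[-110,0,0],"spin":0,"fingers":10},{"dp":[-124,0,0],"spin":0,"fingers":10},{"dp":[-124,0,0],"spin":0,"fingers":10}]}}

```text
clock: 18.2
tool_pos: [486.4, -140.9, 272.8]
orientation: [0.039, 0.704, -0.039, 0.708]
force: [1.0, -0.3, -1.2]
opening: 0.236
```

```bash
python3 look.py 16
python3 - <<'E'
import cv2
from h import *
S=cv2.imread('pics/sraw16.png'); cv2.imwrite('pics/s16c.png',cv2.resize(S[110:210,340:420],None,fx=6,fy=6,interpolation=cv2.INTER_CUBIC))
to([494,304.3,270],83.7)
E
```

```text
t 18.2 tcp [ 486.4 -140.9  272.8] F [ 1.  -0.3 -1.2] op 20.2 yaw_y 83.66 q [ 0.04  0.16 -0.23  0.   -1.18 -1.72]
t 18.35 tcp [ 484.8 -140.7  269.4] F [-0.1 -1.1 -1.8] op 20.2 yaw_y 83.63 q [ 0.04  0.16 -0.23 -0.   -1.18 -1.72]
dp [-3.000e-01  4.432e+02 -4.020e+01]
spin(+ is yaw -) [np.float64(-0.07), np.float64(179.93)]
```

View pics/s16c.png

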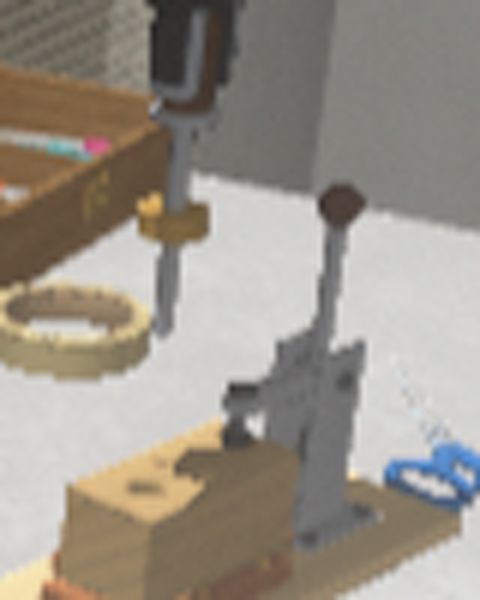

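View pics/w16.png

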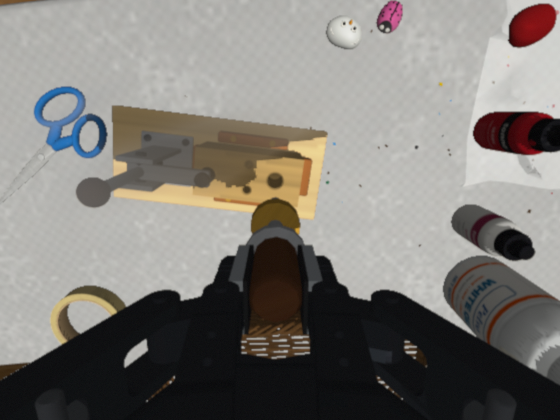

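Request:
{"op": "move_arm", "data": {"rows": [{"dp":[0,40,-4],"spin":0,"fingers":10},{"dp":[0,85,-8],"spin":0,"fingers":10},{"dp":[0,130,-12],"spin":0,"fingers":10},{"dp":[0,175,-16],"spin":0,"fingers":10},{"dp":[0,220,-20],"spin":0,"fingers":10},{"dp":[0,265,-24],"spin":0,"fingers":10},{"dp":[0,310,-28],"spin":0,"fingers":10},{"dp":[0,355,-32],"spin":0,"fingers":10},{"dp":[0,395,-36],"spin":0,"fingers":10},{"dp":[0,430,-39],"spin":0,"fingers":10},{"dp":[0,443,-40.2],"spin":0,"fingers":10},{"dp":[0,443,-40.2],"spin":0,"fingers":10}]}}

```text
clock: 19.55
tool_pos: [493.9, 305.1, 268.4]
orientation: [0.038, 0.707, -0.039, 0.705]
force: [-0.3, -0.4, -1.4]
opening: 0.239
```

Run:
```python
from h import *
to([494,304.5,151.0],83.7)
```

```text
t 19.55 tcp [493.9 305.1 268.4] F [-0.3 -0.4 -1.4] op 20.4 yaw_y 83.76 q [ 0.83  0.29 -0.06 -0.   -1.22 -2.51]
dp [117.4  -0.3   0.4]
spin(+ is yaw -) [np.float64(0.06), np.float64(-179.94)]
```

Request:
{"op": "move_arm", "data": {"rows": [{"dp":[35,0,0],"spin":0,"fingers":10},{"dp":[70,0,0],"spin":0,"fingers":10},{"dp":[100,0,0],"spin":0,"fingers":10},{"dp":[117,0,0],"spin":0,"fingers":10},{"dp":[117,0,0],"spin":0,"fingers":10},{"dp":[117,0,0],"spin":0,"fingers":10}]}}

```text
clock: 20.15
tool_pos: [494.9, 303.0, 153.6]
orientation: [0.039, 0.706, -0.04, 0.706]
force: [-0.0, 0.4, -0.9]
opening: 0.238
```

```bash
python3 look.py 17
python3 - <<'E'
from h import *
S=cv2.imread('pics/sraw17.png'); cv2.imwrite('pics/s17c.png',cv2.resize(S[190:310,200:320],None,fx=5,fy=5,interpolation=cv2.INTER_CUBIC))
S=cv2.imread('pics/w17.png'); cv2.imwrite('pics/w17c.png',cv2.resize(S[150:350,200:350],None,fx=4,fy=3,interpolation=cv2.INTER_CUBIC))
to([554.7,297.5,151.0],83.7)
E
```

```text
t 20.15 tcp [494.9 303.  153.6] F [-0.   0.4 -0.9] op 20.3 yaw_y 83.6 q [ 0.83  0.39 -0.23  0.   -0.96 -2.51]
t 20.3 tcp [495.2 304.1 154.9] F [ 0.9 -0.  -1.1] op 20.3 yaw_y 83.63 q [ 0.83  0.39 -0.23  0.   -0.96 -2.51]
dp [ 4.   0.1 59.8]
spin(+ is yaw -) [np.float64(-0.07), np.float64(179.93)]
```

View pics/s17c.png

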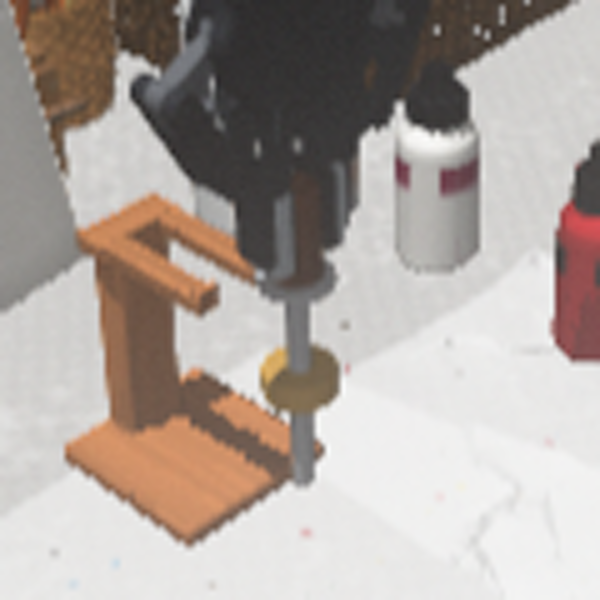

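View pics/w17.png

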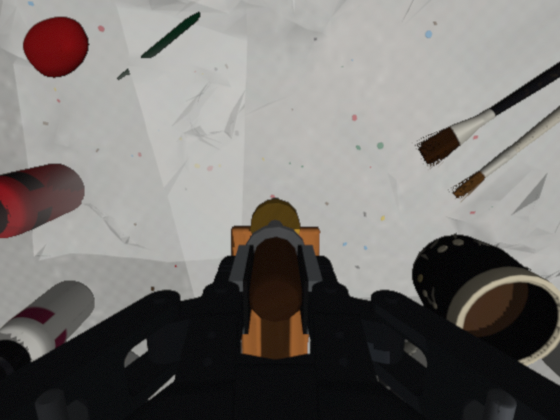

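Request:
{"op": "move_arm", "data": {"rows": [{"dp":[1,0,0],"spin":0,"fingers":10},{"dp":[2,0,0],"spin":0,"fingers":10},{"dp":[2,0,0],"spin":0,"fingers":10},{"dp":[2,0,0],"spin":0,"fingers":10}]}}

```text
clock: 20.7
tool_pos: [494.5, 304.0, 151.3]
orientation: [0.039, 0.706, -0.039, 0.706]
force: [-0.0, 0.0, -1.3]
opening: 0.235
```

Run:
```python
from h import *
to([554.7,297.5,150.0],83.7)
```

```text
t 20.7 tcp [494.5 304.  151.3] F [-0.   0.  -1.3] op 20.1 yaw_y 83.66 q [ 0.83  0.39 -0.23  0.   -0.95 -2.51]
dp [ 1.3  0.2 60.6]
spin(+ is yaw -) [np.float64(-0.04), np.float64(179.96)]
```

Request:
{"op": "move_arm", "data": {"rows": [{"dp":[1,0.2,12],"spin":0,"fingers":10},{"dp":[1,0.2,24],"spin":0,"fingers":10},{"dp":[1,0.2,36],"spin":0,"fingers":10},{"dp":[1,0.2,47],"spin":0,"fingers":10},{"dp":[1,0.2,55],"spin":0,"fingers":10},{"dp":[1,0.2,60.4],"spin":0,"fingers":10},{"dp":[1,0.2,60.4],"spin":0,"fingers":10},{"dp":[1,0.2,60.4],"spin":0,"fingers":10}]}}

```text
clock: 21.5
tool_pos: [554.4, 297.3, 150.0]
orientation: [0.039, 0.706, -0.039, 0.706]
force: [0.1, -1.1, -0.4]
opening: 0.234
```

```bash
python3 look.py 18
python3 - <<'E'
from h import *
S=cv2.imread('pics/sraw18.png'); cv2.imwrite('pics/s18c.png',cv2.resize(S[190:310,200:320],None,fx=5,fy=5,interpolation=cv2.INTER_CUBIC))
to([554.7,297.5,139.3],83.7)
E
```

```text
t 21.5 tcp [554.4 297.3 150. ] F [ 0.1 -1.1 -0.4] op 19.9 yaw_y 83.64 q [ 0.75  0.47 -0.11 -0.   -1.   -2.43]
t 21.65 tcp [554.2 297.5 150.3] F [ 0.8  0.3 -1.8] op 20.4 yaw_y 83.67 q [ 0.75  0.47 -0.11 -0.   -1.   -2.43]
dp [11.   0.   0.5]
spin(+ is yaw -) [np.float64(-0.03), np.float64(179.97)]
```

View pics/s18c.png

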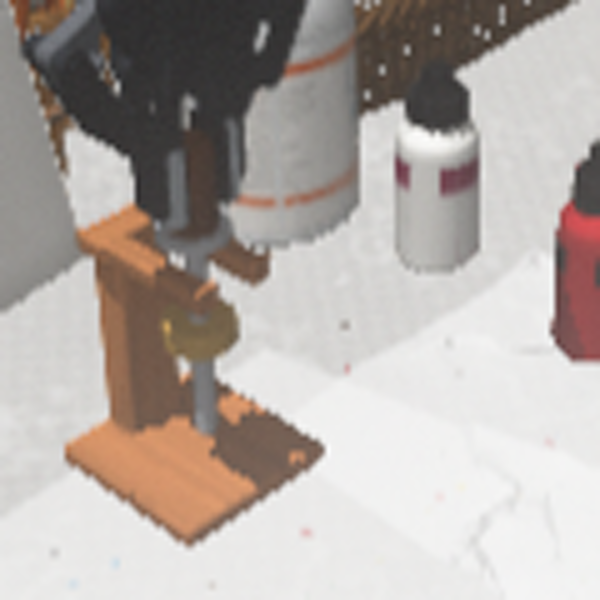

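View pics/w18.png

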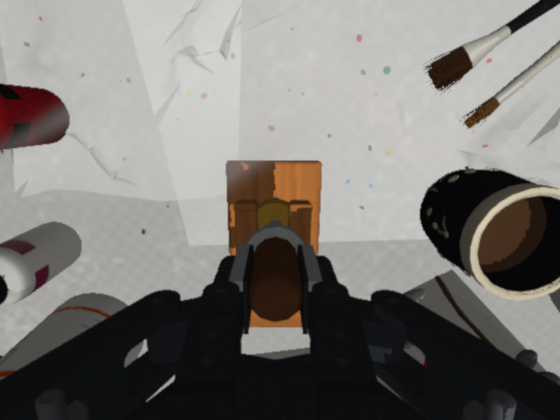

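Gauge is in the slot above the tines, with the stop hanging clear below. I'll lower it gently and watch the force.

Request:
{"op": "move_arm", "data": {"rows": [{"dp":[3,0,0],"spin":0,"fingers":10},{"dp":[6,0,0],"spin":0,"fingers":10},{"dp":[8,0,0],"spin":0,"fingers":10},{"dp":[9.5,0,0],"spin":0,"fingers":10},{"dp":[9.5,0,0],"spin":0,"fingers":10}]}}

```text
clock: 22.15
tool_pos: [554.4, 297.3, 140.3]
orientation: [0.039, 0.706, -0.039, 0.706]
force: [-0.2, -0.0, -0.5]
opening: 0.237
```

Request:
{"op": "move_arm", "data": {"rows": [{"dp":[0.7,0,0],"spin":0,"fingers":10},{"dp":[1.4,0,0],"spin":0,"fingers":10},{"dp":[1.4,0,0],"spin":0,"fingers":10}]}}

```text
clock: 22.45
tool_pos: [554.6, 297.4, 139.4]
orientation: [0.039, 0.706, -0.039, 0.706]
force: [-1.0, 0.5, -0.9]
opening: 0.239
```

Request:
{"op": "move_arm", "data": {"rows": [{"dp":[0.7,0,0],"spin":0,"fingers":10},{"dp":[1.2,0,0],"spin":0,"fingers":10},{"dp":[1.2,0,0],"spin":0,"fingers":10}]}}

```text
clock: 22.75
tool_pos: [554.7, 297.4, 139.3]
orientation: [0.039, 0.706, -0.039, 0.706]
force: [-3.4, -1.2, 4.9]
opening: 0.237
```

Request:
{"op": "move_arm", "data": {"rows": [{"dp":[-0.5,0,0],"spin":0,"fingers":26},{"dp":[-0.5,0,0],"spin":0,"fingers":40},{"dp":[-0.5,0,0],"spin":0,"fingers":60},{"dp":[-0.5,0,0],"spin":0,"fingers":60},{"dp":[-0.5,0,0],"spin":0,"fingers":60},{"dp":[-20,0,0],"spin":0,"fingers":60},{"dp":[-50,0,0],"spin":0,"fingers":60},{"dp":[-90,0,0],"spin":0,"fingers":60},{"dp":[-130,0,0],"spin":0,"fingers":60},{"dp":[-165,0,0],"spin":0,"fingers":60},{"dp":[-165,0,0],"spin":0,"fingers":60}]}}

```text
clock: 23.85
tool_pos: [556.7, 298.5, 309.9]
orientation: [0.042, 0.702, -0.036, 0.71]
force: [0.2, 0.9, 0.2]
opening: 0.702
```

```bash
python3 look.py 19
python3 - <<'E'
from h import *
S=cv2.imread('pics/sraw19.png'); cv2.imwrite('pics/s19c.png',cv2.resize(S[190:310,200:320],None,fx=5,fy=5,interpolation=cv2.INTER_CUBIC))
# board-frame knob closed
yb=np.array([.2137,.977]);k=np.array([477.8,-172.4])-100*yb;print('knob closed',k,proj('top',[*k,177]))
T=cv2.imread('pics/t19.png'); cv2.imwrite('pics/t19c.png',cv2.resize(T[195:285,320:450],None,fx=6,fy=6,interpolation=cv2.INTER_CUBIC))
E
```

```text
t 23.85 tcp [556.7 298.5 309.9] F [0.2 0.9 0.2] op 59.9 yaw_y 83.68 q [ 0.75  0.35  0.13  0.   -1.33 -2.43]
knob closed [ 456.43 -270.1 ] [410.47900771 237.62913389]
```

View pics/s19c.png

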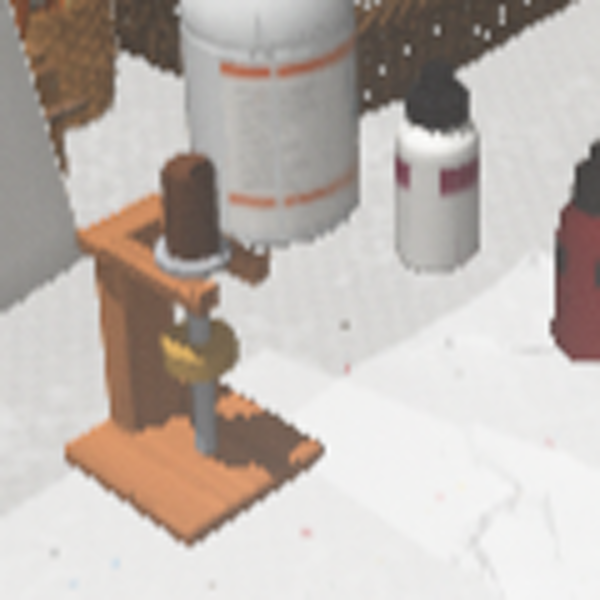

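View pics/t19c.png

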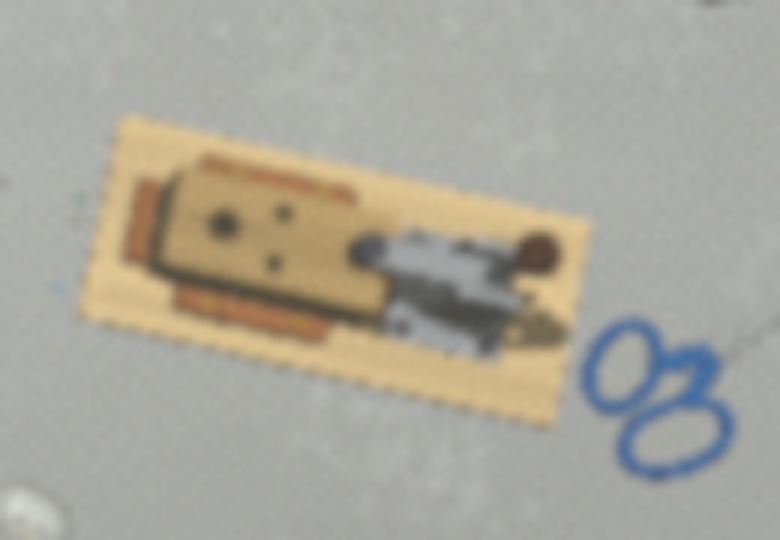

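View pics/w19.png

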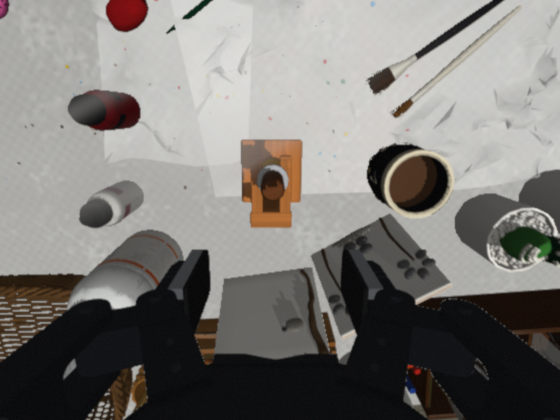

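Run:
```python
from h import *
print(plane('top',(320+538/6,195+253/6),177))
to([468.2,-219,290],77.7)
```

```text
[ 457.71168838 -267.92548074  177.        ]
t 24.0 tcp [554.  297.3 302.3] F [ 0.2  0.  -0.7] op 60.0 yaw_y 83.64 q [ 0.75  0.36  0.12 -0.   -1.33 -2.43]
dp [  12.5 -522.6  -28.1]
spin(+ is yaw -) [np.float64(5.94), np.float64(-174.06)]
```

Request:
{"op": "move_arm", "data": {"rows": [{"dp":[0,-40,-3],"spin":0,"fingers":0},{"dp":[0,-85,-6],"spin":1,"fingers":0},{"dp":[0,-130,-9],"spin":2,"fingers":0},{"dp":[0,-178,-12],"spin":3,"fingers":0},{"dp":[0,-226,-14],"spin":4,"fingers":0},{"dp":[5,-274,-17],"spin":5,"fingers":0},{"dp":[10,-322,-19],"spin":5.9,"fingers":0},{"dp":[12,-370,-21],"spin":5.9,"fingers":0},{"dp":[12,-418,-24],"spin":5.9,"fingers":0},{"dp":[12,-464,-26],"spin":5.9,"fingers":0},{"dp":[12,-505,-27],"spin":5.9,"fingers":0},{"dp":[12,-523,-28],"spin":5.9,"fingers":0}]}}

```text
clock: 25.2
tool_pos: [467.2, -221.9, 289.1]
orientation: [0.077, 0.704, -0.077, 0.701]
force: [0.6, 0.7, 0.4]
opening: 0.0
```

Run:
```python
from h import *
to([467.8,-219.5,176],77.7)
```

```text
t 25.2 tcp [ 467.2 -221.9  289.1] F [0.6 0.7 0.4] op 0.0 yaw_y 77.56 q [-0.13  0.17 -0.17 -0.   -1.23 -1.66]
dp [113.1   2.5   0.5]
spin(+ is yaw -) [np.float64(-0.14), np.float64(179.86)]
```

Request:
{"op": "move_arm", "data": {"rows": [{"dp":[35,2,0],"spin":0,"fingers":0},{"dp":[70,2,0],"spin":0,"fingers":0},{"dp":[100,2,0],"spin":0,"fingers":0},{"dp":[113,2,0],"spin":0,"fingers":0},{"dp":[113,2,0],"spin":0,"fingers":0},{"dp":[113,-10,0],"spin":0,"fingers":0},{"dp":[113,-20,0],"spin":0,"fingers":0}]}}

```text
clock: 25.9
tool_pos: [465.0, -239.7, 178.9]
orientation: [0.075, 0.703, -0.075, 0.704]
force: [0.3, 0.3, 0.9]
opening: -0.003
```

```bash
python3 look.py 20
```

```text
t 25.9 tcp [ 465.  -239.7  178.9] F [0.3 0.3 0.9] op -0.3 yaw_y 77.79 q [-0.17  0.27 -0.33  0.   -0.97 -1.62]
```

View pics/w20.png

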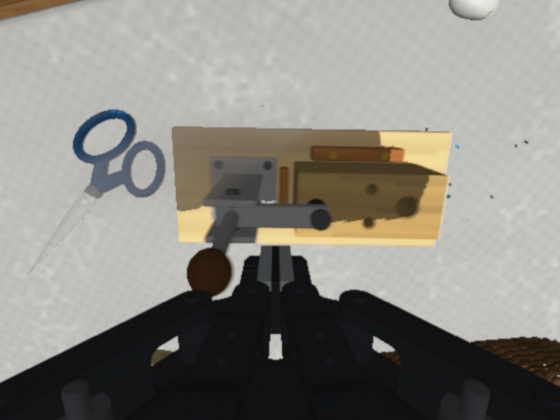

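View pics/s20.png

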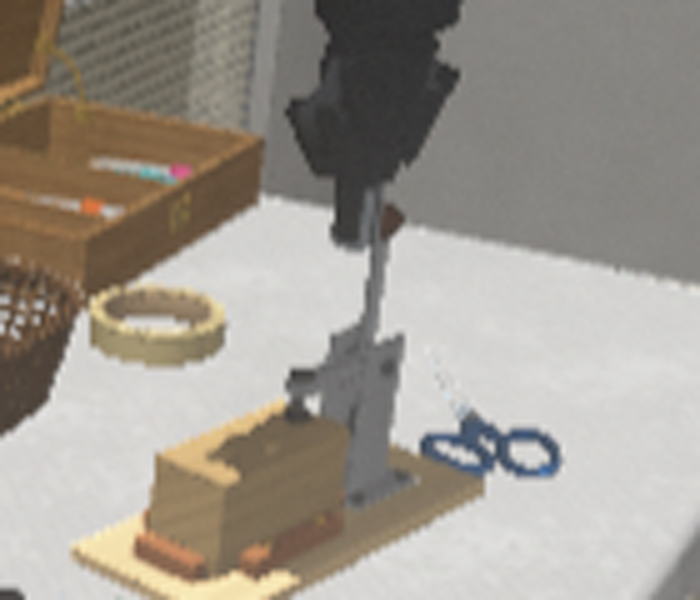

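Request:
{"op": "move_arm", "data": {"rows": [{"dp":[1,-6,0],"spin":0,"fingers":0},{"dp":[2,-12,0],"spin":0,"fingers":0},{"dp":[2,-18,0],"spin":0,"fingers":0},{"dp":[3,-24,0],"spin":0,"fingers":0},{"dp":[5,-30,0],"spin":0,"fingers":0}]}}

```text
clock: 26.55
tool_pos: [458.4, -268.7, 173.3]
orientation: [0.075, 0.703, -0.075, 0.703]
force: [1.0, 2.8, 2.2]
opening: -0.001
```

Request:
{"op": "move_arm", "data": {"rows": [{"dp":[2,-6,0],"spin":0,"fingers":0},{"dp":[4,-12,0],"spin":0,"fingers":0},{"dp":[7,-18,0],"spin":0,"fingers":0},{"dp":[9,-23,0],"spin":0,"fingers":0}]}}

```text
clock: 26.95
tool_pos: [452.7, -291.2, 163.2]
orientation: [0.076, 0.704, -0.076, 0.703]
force: [-0.6, 0.0, -0.5]
opening: -0.0
```

```bash
python3 look.py 21
```

```text
t 26.95 tcp [ 452.7 -291.2  163.2] F [-0.6  0.  -0.5] op -0.0 yaw_y 77.72 q [-0.27  0.31 -0.32  0.   -0.94 -1.51]
```

View pics/s21.png

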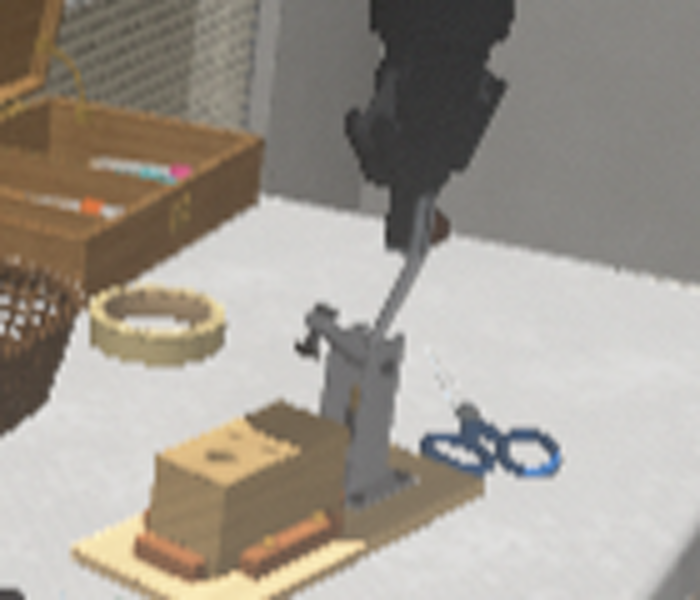

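Request:
{"op": "move_arm", "data": {"rows": [{"dp":[0,3,0],"spin":0,"fingers":0},{"dp":[-10,4,0],"spin":0,"fingers":0},{"dp":[-40,4,0],"spin":0,"fingers":0},{"dp":[-80,4,0],"spin":0,"fingers":0},{"dp":[-120,4,0],"spin":0,"fingers":0},{"dp":[-120,4,0],"spin":0,"fingers":0},{"dp":[-120,4,0],"spin":0,"fingers":0},{"dp":[-120,4,0],"spin":0,"fingers":0}]}}

```text
clock: 27.9
tool_pos: [453.7, -286.2, 283.5]
orientation: [0.076, 0.704, -0.075, 0.703]
force: [-1.2, 0.6, -0.4]
opening: -0.001
```

```bash
python3 look.py 22
python3 - <<'E'
from h import *
T=cv2.imread('pics/t22.png');T0=cv2.imread('pics/top0.png')
a=T[195:285,320:450];b=T0[195:285,320:450]
cv2.imwrite('pics/t22c.png',cv2.resize(np.vstack([a,b]),None,fx=3.3,fy=3.3,interpolation=cv2.INTER_CUBIC))
a=cv2.imread('pics/sraw22.png');b=cv2.imread('pics/scene0.png')
cv2.imwrite('pics/s22c.png',cv2.resize(np.vstack([a[140:310,140:440],b[140:310,140:440]]),None,fx=1.75,fy=1.75,interpolation=cv2.INTER_CUBIC))
E
```

```text
t 27.9 tcp [ 453.7 -286.2  283.5] F [-1.2  0.6 -0.4] op -0.1 yaw_y 77.76 q [-0.26  0.21 -0.14 -0.   -1.23 -1.52]
```

View pics/t22c.png

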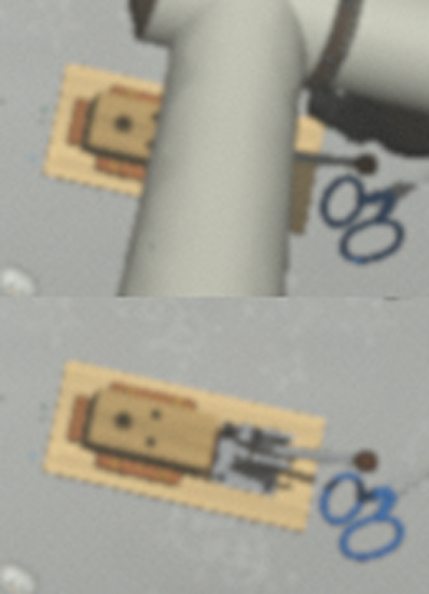

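View pics/s22c.png

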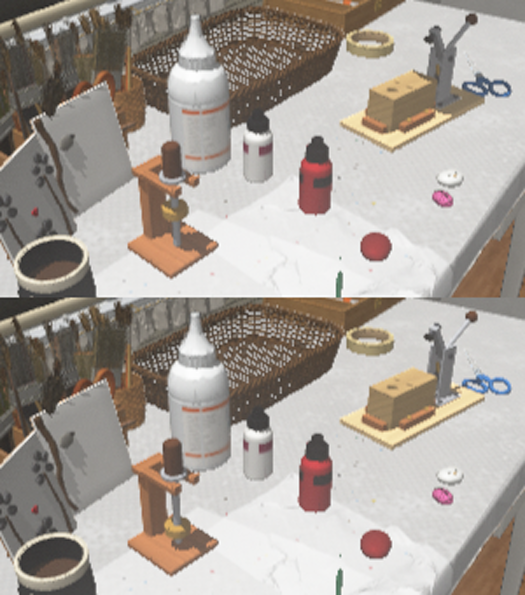

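```bash
python3 -c "
from station import arm
print(arm.hand_in())"
```

```text
the job is handed in; nothing more can be done
None
```

The full sequence is done and handed in at about 28 s of the 72 s allowed. No verdict was reported.

- **Closing the clamp:** It took three pushes. On the first, the knob jammed under the flare of the fingers and the wrist force reached about 92 N. That is under the 120 N wrist limit, but I can't rule out that the 40 N limit on the gripper's body was passed. I backed off. The second push passed over the knob. The third followed the knob's arc with under 6 N at the readings and swung the clamp over.
- **Taking the depth:** The rod went into the bore without touching the rim. The stop slid up at about 3 N and the rod bottomed out. Force peaked briefly at about 20 N, then settled near 10 N, and contact lasted about 1.4 s. The depth is roughly 46–48 mm, worked out from the arm's pose. I did not measure the stop separately.
- **Hanging the gauge back:** It was lowered into the fork until the flange rested on the tines, then released with the stop left as set.
- **Opening the clamp:** It went over to fully open with small forces, about 4 N at most at the readings.

The last pictures match the first ones for the block, bottles and mug, as far as the eye can tell. The gauge hangs upright with the stop mid-rod, the clamp handle is back at its open position, and the gripper is clear of everything. The arm hid part of the clamp in the top view, so I judged the open clamp mainly from the scene view.

The cameras disagreed by about 3 mm on how the rod lined up with the bore. I took a position between them, and it went in cleanly.

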